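Swap the game trays and stack them

TASK

The red and the blue game tray have been left on each other's board: swap them, parking one of them on the plain board on the way, so that each sits with its pins in the sockets of the board of its own colour. Only when both are home, stack the yellow tray on the red one and the green tray on the blue one, pins fully down in the sockets. Keep the trays level so nothing spills, let go of everything, and leave the mug, the remote control and the tea light where they are.

Things in the scene. Friction and masses are not known exactly. Their poses are not given: they have to be found in the camera images.
- red_tray: Red open tray, holding a deck of cards; starts on the blue board. Body 110 (x) x 60 (y) x 36 mm, sides upright, 0.22 kg. Four pins below, 8 mm thick, tapered, 10 long, and four 12 mm square sockets in the rim, both at (+-46, +-21). Origin: centre, level with the pin tips; underside at z = 10, rim at 46. Stacked, its origin is 36 above that of the tray below, sides flush. Fits either way round.
- blue_tray: Blue open tray, holding a deck of cards; starts on the red board. Body 110 (x) x 60 (y) x 36 mm, sides upright, 0.22 kg. Four pins below, 8 mm thick, tapered, 10 long, and four 12 mm square sockets in the rim, both at (+-46, +-21). Origin: centre, level with the pin tips; underside at z = 10, rim at 46. Stacked, its origin is 36 above that of the tray below, sides flush. Fits either way round.
- yellow_tray: Yellow open tray, holding three round counters; starts on the table. Body 110 (x) x 60 (y) x 36 mm, sides upright, 0.22 kg. Four pins below, 8 mm thick, tapered, 10 long, and four 12 mm square sockets in the rim, both at (+-46, +-21). Origin: centre, level with the pin tips; underside at z = 10, rim at 46. Stacked, its origin is 36 above that of the tray below, sides flush. Fits either way round.
- green_tray: Green open tray, holding three dice; starts on the table. Body 110 (x) x 60 (y) x 36 mm, sides upright, 0.22 kg. Four pins below, 8 mm thick, tapered, 10 long, and four 12 mm square sockets in the rim, both at (+-46, +-21). Origin: centre, level with the pin tips; underside at z = 10, rim at 46. Stacked, its origin is 36 above that of the tray below, sides flush. Fits either way round.
- red_board: Red base board fixed to the table, 150 (own x) x 80 (own y) x 16 mm high, with four square sockets 12 wide and 12 deep at (+-46, +-21) that take a tray's pins. Origin: centre of the underside, on the table, z up. A tray seated on it has its origin 6 mm above the board's origin, its x along the board's x, its body lying flat on the board.
- blue_board: Blue base board fixed to the table, 150 (own x) x 80 (own y) x 16 mm high, with four square sockets 12 wide and 12 deep at (+-46, +-21) that take a tray's pins. Origin: centre of the underside, on the table, z up. A tray seated on it has its origin 6 mm above the board's origin, its x along the board's x, its body lying flat on the board.
- plain_board: Plain pale-wood base board fixed to the table, 150 (own x) x 80 (own y) x 16 mm high, with four square sockets 12 wide and 12 deep at (+-46, +-21) that take a tray's pins. Origin: centre of the underside, on the table, z up. A tray seated on it has its origin 6 mm above the board's origin, its x along the board's x, its body lying flat on the board. Empty at the start: the free spot.
- mug: White mug standing on the table, 80 mm in diameter, 85 mm high, handle to its own y; loose. Origin: centre of its underside. Leave alone.
- remote: Black remote control lying on the table, 170 (own x) x 45 x 18 mm; loose. Origin: centre of its underside. Leave alone.
- tealight: Tea light in an aluminium cup, 38 mm in diameter, 23 mm high with its wick, standing among the trays; loose. Origin: centre of its underside. Leave alone.
There are look-alikes about, which are no part of the job. Of the things shaped like the yellow_tray, the yellow one is meant.

How it is judged:
By the outcome, as a careful person would: the job done as asked, in the order asked, and still so for the second after the job is handed in, with the robot touching nothing.
It also fails if it takes over 136 s, if anything falls off the work surface, if the arm or the gripper's body presses on something with over 40 N, if the wrist force passes 120 N, or if a joint passes its speed limit or range.

ROBOT

A 6-joint arm with a two-finger parallel gripper is mounted at the origin on the work surface. World frame = base frame: x ahead of the robot, y to its left, z up, the work surface at z = 0. Lengths are in m, angles in rad, forces in N, time in s.
With the tool pointing down it reaches from about 0.325 to 0.775 m from the base axis. Payload 9.3 kg.
Tool frame: the origin (TCP) lies at the very end of the fingers, on their centre line; the grasp point (between the pads) lies 19 mm behind it; x points along the fingers, y is the direction in which the jaws open and shut, and the axes are right-handed (so a half turn about x gives the same grasp; the last joint's range is limited). The gripper opens to 85 mm and grips with 20 to 120 N. Pads are 22 mm wide; open, the fingers measure 114 mm over their backs; the gripper's body (76 mm by 85 mm) begins 54 mm behind the grasp point. The pads swing forward as they close: fully open they stand 13 mm farther back than shut.
Start: joints at [-1.286, 0.259, 0.021, 1.334, 0, 1.418], TCP at [0.233, -0.498, 0.231] pointing down, gripper open.
Joint ranges: [-3.04, 3.04], [-0.91, 1.82], [-1.04, 1.36], [-1.92, 1.95], [-1.52, 1.45], [-3.14, 3.14]. Speed limits (rad/s): [2.22, 2.22, 2.79, 3.14, 3.14, 3.14].

INTERFACE

Orientations are given as a rotation vector (axis times angle).
In Python, from bench import monitor, vision, robot gives the robot as it stands.
- The arm moves only by the tool jog_arm, never from a script. Its argument "plan" is a list of rows, each a list of 5 numbers: the shift along the tool's x, y, z as a fraction of full scale, then the turn about the tool's x as a fraction of full scale, then the opening, from -1 (shut) to 1 (fully open). In form: [[dx, dy, dz, roll, gripper], ...]. A call has 1 to 10 rows; each row shifts and turns the commanded pose from where the row before left it, along the tool's axes as they then stand; what a row does not reach is not made up. Full scale, the value 1, is 30 mm for a shift and 4 degrees for a turn. A row lasts 1/10 s, in which the tool goes at most 50 mm and 8.59 degrees, less where a joint would pass 70% of its speed; a pose out of reach is approached as far as the arm can. A call with a number of a shift or a turn outside -1 to 1 is refused whole. A call with a gripper value outside its range is refused whole. The fingers move at their own pace and stop on an object; "force" is the grip in N (left out, the last holds). Time passes only in rows, so rows that do not move let the fingers close. It gives the time, the measured TCP pose, the force and the opening at its end, in the units of the state.
- monitor.get_obs(): the state, without advancing time (a new reading comes with each control period).
- vision.read_camera(name): name is "side" or "top"; returns the picture (384x512x3 uint8, blue, green, red); there is no depth.
- vision.camera_params(name): a dict with "fx", "fy", "cx", "cy" (pixels), "R" (3x3) and "t" (3): a world point X has camera coordinates R X + t. Camera axes: x right, y down, z forward; pixel columns grow to the right and rows downward; lengths in m; the calibration is good to about 2 mm. A picture is of the moment at which its call begins. camera_params takes no time and is no camera call.
- robot.hand_in(): hands the job in, once; it reports no verdict.
The state is a dict: "time_s": time; "q": joint angles; "joint_vel": joint speeds; "tau": joint torques, N m; "ee_pos": TCP position; "orientation": TCP orientation; "force": force on the tool from outside, world axes, zero at the start; "torque": the same for the moment, N m; "finger_gap": opening from 0.0 (shut) to 1.0 (fully open).
Only numpy, scipy, OpenCV 4.12 (cv2) and the standard library are available. Lean on these libraries where they do the work, as an engineer would, in place of code of your own. Each camera call takes 0.05 s, during which the arm holds its last target.

## Working session

There is one attempt and no reset: what is moved stays moved. The work goes in short steps, Python scripts to look and compute and a tool call to move; the robot and the scene stay as the last step left them, time stands still between calls to the robot, and variables do not carry over. Pictures are saved under pics/ and viewed, and the job is handed in when it is done.

Besides the shell and the picture viewer there is one more tool, called after "Request:" in YAML: its name, and indented under it one key for each argument. jog_arm: Moves the arm, as the interface text tells. Its arguments: {"type":"object","properties":{"plan":{"type":"array"},"force":{"type":"number"}},"required":["plan"]}

```bash
ls; mkdir -p pics; python3 - <<'E'
from bench import monitor, vision, robot
import cv2
print(monitor.get_obs())
for n in("top","side"):
    cv2.imwrite(f"pics/{n}0.png",vision.read_camera(n)); p=vision.camera_params(n); print(n,p)
E
```

```text
pics
{'time_s': 0.0, 'q': array([-1.28558958e+00,  2.59189988e-01,  2.07644607e-02,  1.33368665e+00,
        5.78961419e-05,  1.41815825e+00]), 'joint_vel': array([-1.43415939e-03,  3.74866860e-04,  5.25528253e-06,  1.32402618e-03,
        1.51779299e-03,  8.72748787e-04]), 'tau': array([-7.57659218e-04, -5.55644774e+01,  3.44527602e+01,  1.39541278e-02,
       -3.20560321e-04, -2.01326571e-06]), 'ee_pos': array([ 0.23310885, -0.49785707,  0.23066842]), 'orientation': array([ 1.97954241,  0.44176667, -1.97960201]), 'force': array([ 0.07365132, -0.04661169,  0.2541759 ]), 'torque': array([ 0.03195866, -0.01627869,  0.00229723]), 'finger_gap': 0.9993047232098564}
top {'fx': 483.72557079901196, 'fy': 483.72557079901196, 'cx': 253.6502711395324, 'cy': 188.4566637772667, 'R': array([[-0.00316847, -0.99991703,  0.01248577],
       [-0.99582858,  0.00201645, -0.09122152],
       [ 0.09118878, -0.01272272, -0.99575235]]), 't': array([0.00674099, 0.45794494, 1.28232082])}
side {'fx': 493.25070177413966, 'fy': 493.25070177413966, 'cx': 252.1728128560824, 'cy': 190.9096214183809, 'R': array([[-0.83667003, -0.54764177, -0.00847045],
       [-0.35804356,  0.55858019, -0.74819314],
       [ 0.41447325, -0.62295799, -0.66342692]]), 't': array([0.40373564, 0.18722903, 1.23284423])}
```

View pics/top0.png

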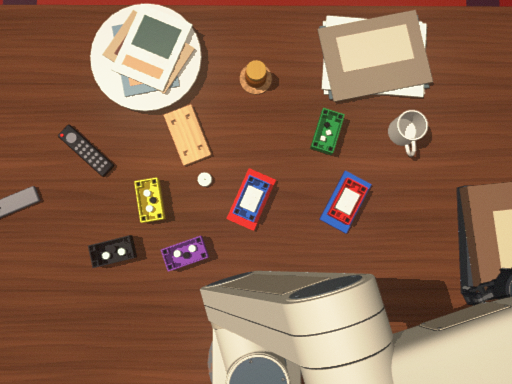

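View pics/side0.png

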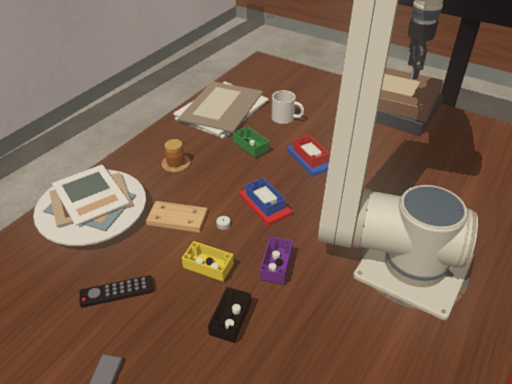

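```bash
cat > h.py <<'E'
from bench import monitor, vision, robot
import cv2, numpy as np
from scipy.spatial.transform import Rotation as Ro
HSV={'red':[((0,140,60),(8,255,255)),((172,140,60),(180,255,255))],'blue':[((105,120,50),(125,255,255))],
'yellow':[((22,140,90),(33,255,255))],'green':[((45,120,30),(80,255,255))],'plain':[((10,40,150),(20,200,255))]}
def mask(im,c):
    h=cv2.cvtColor(im,cv2.COLOR_BGR2HSV); return sum(cv2.inRange(h,np.array(a),np.array(b)) for a,b in HSV[c])
def blobs(m,amin=60):
    m=cv2.morphologyEx(m,cv2.MORPH_CLOSE,np.ones((3,3)))
    cs,_=cv2.findContours(m,cv2.RETR_EXTERNAL,cv2.CHAIN_APPROX_NONE)
    return sorted([c for c in cs if cv2.contourArea(c)>amin],key=cv2.contourArea,reverse=True)
def cast(p,px,z):
    px=np.asarray(px,float).reshape(-1,2)
    d=np.c_[(px[:,0]-p['cx'])/p['fx'],(px[:,1]-p['cy'])/p['fy'],np.ones(len(px))]@p['R']
    C=-p['R'].T@p['t']; s=(z-C[2])/d[:,2]; return (C+s[:,None]*d)[:,:2]
def proj(p,X):
    c=p['R']@np.asarray(X,float)+p['t']; return p['fx']*c[0]/c[2]+p['cx'],p['fy']*c[1]/c[2]+p['cy']
def measure(p,pts,L,W,zt,zb,cam_near=True):
    """contour pts -> centre, yaw (long axis). uses rim plane on far edges, bottom plane on near edges"""
    C=(-p['R'].T@p['t'])[:2]
    T=cast(p,pts,zt); B=cast(p,pts,zb)
    r=cv2.minAreaRect(T.astype(np.float32)); bx=cv2.boxPoints(r)
    e=[bx[1]-bx[0],bx[2]-bx[1]]; e=max(e,key=np.linalg.norm); yaw=np.arctan2(e[1],e[0])%np.pi
    for it in range(3):
      u=np.array([np.cos(yaw),np.sin(yaw)]); v=np.array([-u[1],u[0]]); ctr=np.zeros(2); rep=[]
      fits=[]
      for a,b,S,So in((u,v,L,W),(v,u,W,L)):
        hint=(T@a).min()/2+(T@a).max()/2; hb=(T@b).min()/2+(T@b).max()/2
        est=[]
        for s in(1,-1):
            near=(C@a-hint)*s>S/2
            P=B if near else T
            q=P[np.abs(P@b-hb)<So*.36]
            q=q[((q@a)-hint)*s>S*.25]
            k=np.abs(q@a-np.median(q@a))<.006; q=q[k]
            pf=np.polyfit(q@b,q@a,1); 
            if a is v: fits.append(pf[0])
            est.append(s*(np.mean(q@a)))
        # pixel half-width: contour pts are pixel centres inside -> add half px each side, cancels
        ctr+=a*(est[0]-est[1])/2; rep.append(round((est[0]+est[1])*1000,1))
      yaw+=np.arctan(np.mean(fits)) 
    return ctr,yaw,rep
E
python3 - <<'E'
from h import *
p=vision.camera_params('top'); im=cv2.imread('pics/top0.png')
print('cam',-p['R'].T@p['t'])
for c in HSV:
    for b in blobs(mask(im,c)):
        (x,y),s,a=cv2.minAreaRect(b); print(c,round(x),round(y),np.round(s,1),round(a),cv2.contourArea(b))
crops=[im[110:260,80:230],im[110:260,200:350],im[90:240,280:430]]
cv2.imwrite('pics/crop0.png',cv2.resize(np.hstack(crops),None,fx=1.75,fy=1.75,interpolation=cv2.INTER_CUBIC))
E
```

```text
cam [0.33912275 0.02213161 1.31856424]
red 256 3 [  6. 440.] 90 2034.0
red 253 200 [36.5 57.1] 24 1742.0
red 348 201 [24.9 42.1] 28 953.5
red 504 3 [ 6. 13.] 90 74.0
blue 251 198 [21.5 40.9] 24 802.0
blue 345 202 [30.  55.1] 28 413.5
yellow 149 200 [42.8 25.2] 81 1006.5
green 327 131 [23.3 42.5] 17 924.0
plain 356 332 [103. 311.] 90 9601.0
plain 375 55 [ 76.9 110.1] 81 7299.0
plain 494 231 [94.9 39.5] 82 1883.0
plain 187 134 [55.  30.6] 68 1590.5
plain 408 125 [30. 39.] 90 712.0
plain 181 63 [16.  70.9] 29 529.5
plain 254 76 [28.2 33.5] 12 487.5
plain 122 35 [13.  54.5] 33 465.5
plain 142 66 [40.8 11.1] 23 403.5
```

View pics/crop0.png

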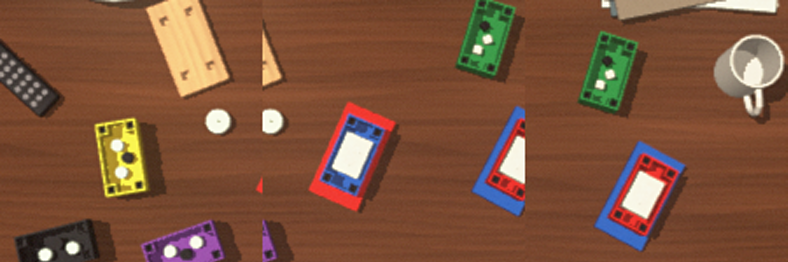

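Tray-shaped candidates in the top view are yellow (149,200), purple (185,253), black (112,251), green (328,131), blue on the red board (252,199) and red on the blue board (348,201). Purple and black are the look-alikes, so I take yellow at (149,200). The crop confirms it: yellow body, three counters. The plain board is at (187,134) and the tea light at (205,180).

```bash
cat >> h.py <<'E'
def near(bs,xy): 
    return min(bs,key=lambda b:np.hypot(*(np.array(cv2.minAreaRect(b)[0])-xy)))
E
python3 - <<'E'
from h import *
p=vision.camera_params('top'); im=cv2.imread('pics/top0.png')
R=mask(im,'red');B=mask(im,'blue')
items={'blue_tray':(B,(252,199),.11,.06,.052,.016),'red_tray':(R,(348,201),.11,.06,.052,.016),
'yellow':(mask(im,'yellow'),(149,200),.11,.06,.046,.010),'green':(mask(im,'green'),(328,131),.11,.06,.046,.010),
'red_board':(R|B,(253,200),.15,.08,.016,0),'blue_board':(R|B,(346,201),.15,.08,.016,0),'plain':(mask(im,'plain'),(187,134),.15,.08,.016,0)}
for k,(m,xy,L,W,zt,zb) in items.items():
    b=near(blobs(m),xy)
    c,y,rep=measure(p,b,L,W,zt,zb); print(k,np.round(c,4),round(np.degrees(y),1),'extent sums',rep)
ob=monitor.get_obs(); print(Ro.from_rotvec(ob['orientation']).as_matrix().round(3))
print('tealight',cast(p,[(204.5,179.5)],.015),'mug',cast(p,[(412,125)],.04))
E
```

```text
blue_tray [0.4302 0.0126] 156.2 extent sums [np.float64(103.7), np.float64(53.6)]
red_tray [ 0.4231 -0.2435] 151.3 extent sums [np.float64(105.5), np.float64(56.1)]
yellow [0.4274 0.2843] 9.6 extent sums [np.float64(108.5), np.float64(57.1)]
green [ 0.6134 -0.1939] 162.2 extent sums [np.float64(105.5), np.float64(57.3)]
red_board [0.4302 0.0125] 156.4 extent sums [np.float64(151.6), np.float64(83.7)]
blue_board [ 0.424  -0.2406] 151.9 extent sums [np.float64(150.1), np.float64(75.0)]
plain [0.6085 0.1886] 21.9 extent sums [np.float64(146.7), np.float64(79.6)]
[[-0.     0.424 -0.906]
 [ 0.001 -0.906 -0.424]
 [-1.    -0.001 -0.   ]]
tealight [[0.48312115 0.13848244]] mug [[ 0.62726353 -0.42199899]]
```

```bash
cat > plan.py <<'E'
import sys
from h import *
# usage: plan.py x y z yaw_longaxis(deg)
P={'blueT':(.4302,.0126,156.3),'redT':(.4233,-.2428,151.5),'plain':(.6085,.1886,21.9),'yellow':(.4274,.2843,9.6),'green':(.6134,-.1939,162.2)}
def go(x,y,z,yaw):
    o=monitor.get_obs(); M=Ro.from_rotvec(o['orientation']).as_matrix()
    psi=np.degrees(np.arctan2(M[1,1],M[0,1])); d=(yaw+90-psi+90)%180-90
    if abs(psi)>150 or psi<0: d=(yaw+90-psi)%360; d=d if d<200 else d-360
    a=np.radians(psi+d); y2=np.array([np.cos(a),np.sin(a),0]); z2=np.array([np.sin(a),-np.cos(a),0])
    D=np.array([x,y,z])-o['ee_pos']
    print('t %.2f psi %.2f turn rows %.2f | after turn: dx %.2f dy %.2f dz %.2f (units) dist %.3f'%(o['time_s'],psi,-d/4,-D[2]/.03,D@y2/.03,D@z2/.03,np.hypot(*D[:2])),
      'pos',o['ee_pos'].round(4),'tilt',M[:,0].round(4)[:2],'F',o['force'].round(1),'gap',round(o['finger_gap'],3),'q6 %.2f'%o['q'][5])
if __name__=='__main__':
    a=sys.argv[1:]
    if a[0] in P: x,y,w=P[a[0]]; go(x,y,float(a[1]),w)
    else: go(*map(float,a))
E
python3 plan.py blueT 0.15
```

```text
t 0.10 psi -64.92 turn rows 12.20 | after turn: dx 2.69 dy -18.22 dz 0.82 (units) dist 0.547 pos [ 0.2331 -0.4979  0.2307] tilt [-0.0004  0.0011] F [ 0.5 -0.3 -0. ] gap 1.001 q6 1.42
```

Request:
jog_arm:
  plan:
    - [0,0,0,-1,1]
    - [0,0,0,-1,1]
    - [0,0,0,-1,1]
    - [0,0,0,-1,1]
    - [0,0,0,-1,1]
    - [0,0,0,-1,1]
    - [0,0,0,-1,1]
    - [0,0,0,-1,1]
    - [0,0,0,-1,1]
    - [0,0,0,-1,1]

```text
time_s: 1.1
ee_pos: [0.2331, -0.498, 0.2309]
orientation: [1.52, 0.974, -1.52]
force: [0.3, 0.6, -0.5]
finger_gap: 0.998
```

```bash
python3 - <<'E'
s=open('plan.py').read()
a=s.index("; d=(yaw+90"); b=s.index("    a=np.radians(psi")
s=s[:a]+"; yaw=(yaw+90)%180-90; d=yaw+90-psi\n"+s[b:]
open('plan.py','w').write(s)
E
python3 plan.py blueT 0.15
```

```text
t 1.10 psi -24.75 turn rows -22.76 | after turn: dx 2.70 dy 18.22 dz -0.83 (units) dist 0.547 pos [ 0.2331 -0.498   0.2309] tilt [-0.0002  0.0008] F [ 0.3  0.6 -0.5] gap 0.998 q6 0.72
```

Request:
jog_arm:
  plan:
    - [0,0,0,-1,1]
    - [0,0,0,-1,1]
    - [0,0,0,-1,1]
    - [0,0,0,-1,1]
    - [0,0,0,-1,1]
    - [0,0,0,-1,1]
    - [0,0,0,-1,1]
    - [0,0,0,-1,1]
    - [0,0,0,-1,1]
    - [0,0,0,-1,1]

```text
time_s: 2.1
ee_pos: [0.2331, -0.498, 0.2309]
orientation: [1.011, 1.324, -1.011]
force: [-0.3, -0.2, -0.1]
finger_gap: 1.001
```

Request:
jog_arm:
  plan:
    - [0,0,0,-1,1]
    - [0,0,0,-1,1]
    - [0,0,0,-1,1]
    - [0,0,0,-1,1]
    - [0,0,0,-1,1]
    - [0,0,0,-1,1]
    - [0,0,0,-1,1]
    - [0,0,0,-1,1]
    - [0,0,0,-1,1]
    - [0,0,0,-1,1]

```text
time_s: 3.1
ee_pos: [0.2331, -0.498, 0.2309]
orientation: [0.476, 1.519, -0.475]
force: [-0.5, -0.5, -0.5]
finger_gap: 1.005
```

```bash
python3 plan.py blueT 0.15
```

```text
t 3.10 psi 55.25 turn rows -2.76 | after turn: dx 2.70 dy 18.22 dz -0.83 (units) dist 0.547 pos [ 0.2331 -0.498   0.2309] tilt [-0.0002  0.0008] F [-0.5 -0.5 -0.5] gap 1.005 q6 -0.68
```

Request:
jog_arm:
  plan:
    - [0,0,0,-0.92,1]
    - [0,0,0,-0.92,1]
    - [0,0,0,-0.92,1]
    - [0,0.92,0,0,1]
    - [0,1,0,0,1]
    - [0,1,0,0,1]
    - [0,1,-0.1,0,1]
    - [0,1,-0.1,0,1]
    - [0,1,-0.1,0,1]
    - [0,1,-0.1,0,1]

```text
time_s: 4.1
ee_pos: [0.3063, -0.3021, 0.231]
orientation: [0.327, 1.546, -0.327]
force: [0.1, -0.0, -0.4]
finger_gap: 0.999
```

Request:
jog_arm:
  plan:
    - [0.2,1,-0.1,0,1]
    - [0.2,1,-0.1,0,1]
    - [0.2,1,-0.1,0,1]
    - [0.3,1,-0.1,0,1]
    - [0.3,1,0,0,1]
    - [0.3,1,0,0,1]
    - [0.3,1,0,0,1]
    - [0.3,1,0,0,1]
    - [0.3,1,0,0,1]
    - [0,1,0,0,1]

```text
time_s: 5.1
ee_pos: [0.4163, -0.0228, 0.1581]
orientation: [0.327, 1.548, -0.327]
force: [0.0, -0.7, 0.5]
finger_gap: 1.0
```

Request:
jog_arm:
  plan:
    - [0,0.8,0,0,1]
    - [0,0.5,0,0,1]
    - [0,0,0,0,1]

```text
time_s: 5.4
ee_pos: [0.4327, 0.0128, 0.159]
orientation: [0.325, 1.547, -0.325]
force: [-0.4, -1.2, -0.0]
finger_gap: 1.003
```

```bash
python3 plan.py blueT 0.1; python3 - <<'E'
from h import *
for n in("top","side"):
    cv2.imwrite(f"pics/{n}1.png",vision.read_camera(n))
E
```

```text
t 5.40 psi 66.26 turn rows -0.01 | after turn: dx 1.97 dy -0.04 dz -0.07 (units) dist 0.003 pos [0.4327 0.0128 0.159 ] tilt [-0.0006  0.0003] F [-0.4 -1.2 -0. ] gap 1.003 q6 0.25
```

View pics/side1.png

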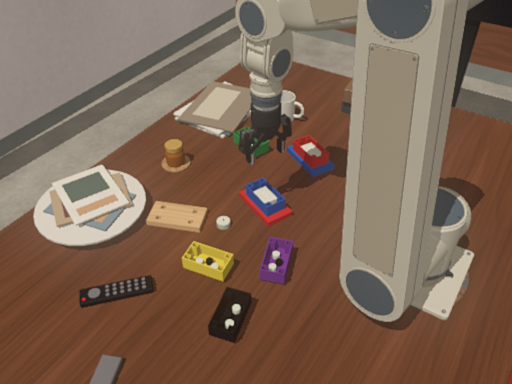

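Request:
jog_arm:
  plan:
    - [0.8,-0.04,-0.07,0,1]
    - [1,0,0,0,1]
    - [1,0,0,0,1]
    - [0.8,0,0,0,1]
    - [0.5,0,0,0,1]
    - [0.4,0,0,0,1]
    - [0,0,0,0,1]

```text
time_s: 6.2
ee_pos: [0.4288, 0.0105, 0.0231]
orientation: [0.328, 1.549, -0.328]
force: [-0.6, 0.5, 0.0]
finger_gap: 1.001
```

```bash
python3 plan.py blueT 0.022; python3 - <<'E'
from h import *
for n in("top","side"):
    cv2.imwrite(f"pics/{n}2.png",cv2.resize(vision.read_camera(n)[120:260,190:350],None,fx=4,fy=4,interpolation=cv2.INTER_CUBIC))
E
```

```text
t 6.20 psi 66.05 turn rows -0.06 | after turn: dx 0.04 dy 0.08 dz 0.01 (units) dist 0.003 pos [0.4288 0.0105 0.0231] tilt [-0.0028  0.0003] F [-0.6  0.5  0. ] gap 1.001 q6 0.25
```

View pics/side2.png

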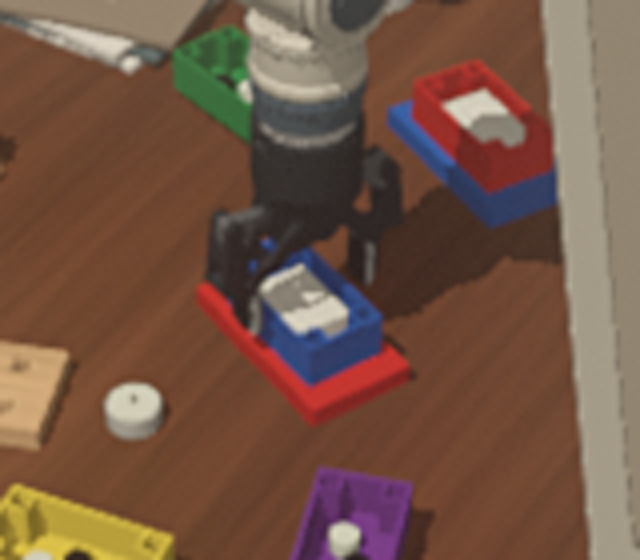

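Fingers straddle the blue tray's long sides at about (265,195) in the side view, both clear of its walls. Closing.

Request:
jog_arm:
  plan:
    - [0,0.06,0.02,-0.05,1]
    - [0,0,0,0,0.5]
    - [0,0,0,0,0]
    - [0,0,0,0,-1]
    - [0,0,0,0,-1]
    - [0,0,0,0,-1]
    - [0,0,0,0,-1]
    - [0,0,0,0,-1]
  force: 50

```text
time_s: 7.1
ee_pos: [0.4317, 0.0125, 0.025]
orientation: [0.324, 1.545, -0.324]
force: [-2.6, -0.3, 7.3]
finger_gap: 0.69
```

```bash
python3 plan.py blueT 0.022
```

```text
t 7.10 psi 66.33 turn rows 0.01 | after turn: dx 0.10 dy -0.02 dz -0.05 (units) dist 0.002 pos [0.4317 0.0125 0.025 ] tilt [ 0.0013 -0.0003] F [-2.6 -0.3  7.3] gap 0.69 q6 0.25
```

Request:
jog_arm:
  plan:
    - [-0.15,0,0,0,-1]
    - [-0.3,0,0,0,-1]
    - [-0.5,0,0,0,-1]
    - [-0.7,0,0,0,-1]
    - [-0.8,0,0,0,-1]
    - [-0.7,0,0,0,-1]
    - [-0.4,0,0,0,-1]
    - [-0.2,0,0,0,-1]
    - [0,0,0,0,-1]

```text
time_s: 8.0
ee_pos: [0.4316, 0.0126, 0.1376]
orientation: [0.324, 1.545, -0.324]
force: [0.7, -0.5, -2.0]
finger_gap: 0.69
```

```bash
python3 plan.py plain 0.145; python3 - <<'E'
from h import *
cv2.imwrite(f"pics/side3.png",cv2.resize(vision.read_camera('side')[80:260,150:350],None,fx=3,fy=3,interpolation=cv2.INTER_CUBIC))
E
```

```text
t 8.00 psi 66.33 turn rows -11.39 | after turn: dx -0.25 dy 3.24 dz 7.66 (units) dist 0.250 pos [0.4316 0.0126 0.1376] tilt [ 0.0013 -0.0002] F [ 0.7 -0.5 -2. ] gap 0.69 q6 0.25
```

View pics/side3.png

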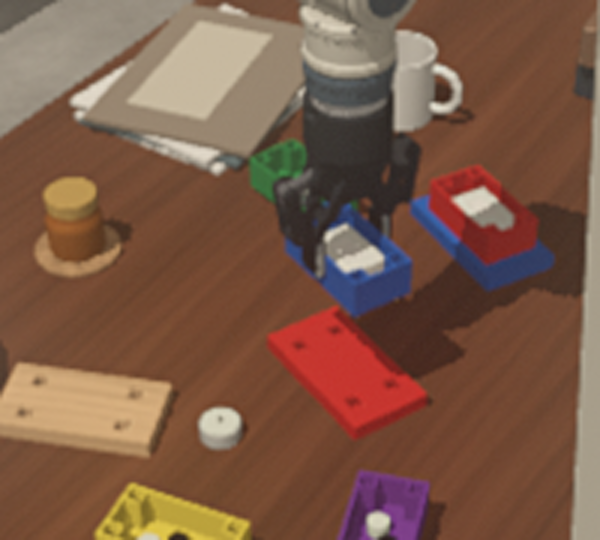

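```bash
cat > boards.py <<'E'
from h import *
import sys
for n in ('side','top'):
    im=vision.read_camera(n); p=vision.camera_params(n); cv2.imwrite(f'pics/{n}_{sys.argv[1]}.png',im)
    for c,z0,(x,y,w) in (('red',.016,(.4305,.0126,156.3)),('plain',.016,(.6085,.1886,21.9))):
        if c not in sys.argv[2:]: continue
        u0,v0=proj(p,(x,y,.016)); g=cv2.cvtColor(im,cv2.COLOR_BGR2GRAY)
        a=np.radians(w); u=np.array([np.cos(a),np.sin(a)]); v=np.array([-u[1],u[0]]); S=[]
        for sx in(1,-1):
            for sy in(1,-1):
                q=np.array([x,y])+sx*.046*u+sy*.021*v; px=np.array(proj(p,(*q,.016)))
                i,j=np.round(px).astype(int); r=4; W=g[j-r:j+r+1,i-r:i+r+1].astype(float)
                d=np.clip(np.median(W)-10-W,0,None); yy,xx=np.mgrid[j-r:j+r+1,i-r:i+r+1]
                s=cast(p,[((d*xx).sum()/d.sum(),(d*yy).sum()/d.sum())],.013)[0]; S.append(s); 
        S=np.array(S); e=(S[0]+S[1]-S[2]-S[3]); 
        print(n,c,'centre',S.mean(0).round(4),'yaw %.1f'%np.degrees(np.arctan2(e[1],e[0])),'L %.1f'%(np.linalg.norm(e)/2*1e3), (S-S.mean(0)).round(3).tolist())
E
python3 boards.py b3 red plain
```

```text
side red centre [0.4339 0.0049] yaw 156.5 L 91.0 [[-0.05, -0.009], [-0.033, 0.045], [0.033, -0.044], [0.05, 0.007]]
side plain centre [0.6114 0.1872] yaw 21.0 L 92.5 [[0.035, 0.038], [0.051, -0.005], [-0.05, 0.003], [-0.036, -0.036]]
top red centre [nan nan] yaw nan L nan [[nan, nan], [nan, nan], [nan, nan], [nan, nan]]
top plain centre [0.6089 0.1897] yaw 21.7 L 92.2 [[0.035, 0.037], [0.051, -0.002], [-0.051, 0.003], [-0.035, -0.037]]boards.py:14: RuntimeWarning: invalid value encountered in scalar divide
  s=cast(p,[((d*xx).sum()/d.sum(),(d*yy).sum()/d.sum())],.013)[0]; S.append(s);
```

```bash
python3 - <<'E'
from h import *
p=vision.camera_params('side'); im=cv2.imread('pics/side_b3.png')
for c,xy,L in (('red',(.4305,.0126),.15),('plain',(.6085,.1886),.15)):
    b=near(blobs(mask(im,c)),proj(p,(*xy,.016)))
    print(c,cv2.minAreaRect(b)[0],proj(p,(*xy,.016)),measure(p,b,.15,.08,.016,0))
C=im[180:240,215:300]; cv2.imwrite('pics/c3.png',cv2.resize(C,None,fx=8,fy=8,interpolation=cv2.INTER_CUBIC))
E
```

```text
red (272.10003662109375, 199.70001220703125) (np.float64(265.1036790111763), np.float64(200.88161511493152)) (array([ 0.42021699, -0.00841571]), np.float64(2.730383968577608), [np.float64(149.4), np.float64(131.5)])
plain (175.82763671875, 215.64915466308594) (np.float64(176.27433576853792), np.float64(213.7144276258273)) (array([0.61044946, 0.18873611]), np.float64(0.3736657972090808), [np.float64(144.7), np.float64(77.9)])
```

View pics/c3.png

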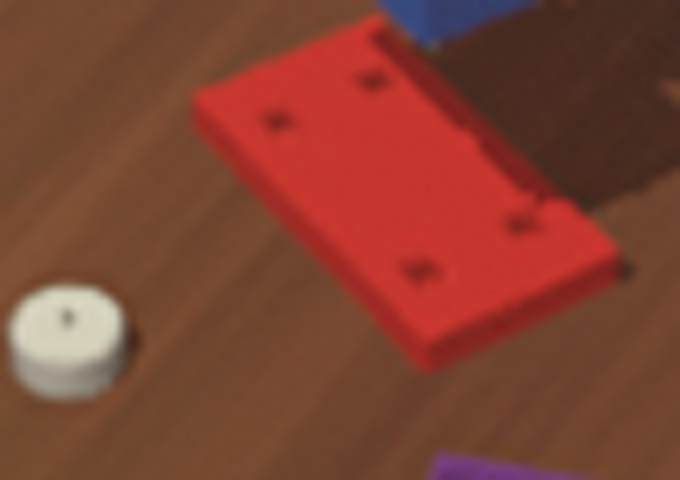

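```bash
python3 - <<'E'
from h import *
p=vision.camera_params('side')
h=np.array([(375,80),(278,120),(522,224),(420,270)])/8+[215,180]-.45
for z in(.016,.012):
    S=cast(p,h,z); e=S[0]+S[1]-S[2]-S[3]; print(S.mean(0).round(4),np.degrees(np.arctan2(e[1],e[0])),S.round(4).tolist())
E
python3 plan.py plain .145
```

```text
[0.4322 0.0144] -23.96010539527417 [[0.4652, -0.0226], [0.4828, 0.0144], [0.3816, 0.0137], [0.3993, 0.0523]]
[0.4345 0.0108] -23.960105395274237 [[0.4676, -0.0265], [0.4853, 0.0107], [0.3837, 0.01], [0.4014, 0.0488]]
t 8.15 psi 66.32 turn rows -11.39 | after turn: dx -0.29 dy 3.23 dz 7.68 (units) dist 0.250 pos [0.4309 0.0126 0.1362] tilt [-0.0011  0.0001] F [ 0.1  0.7 -2.5] gap 0.693 q6 0.25
```

Request:
jog_arm:
  plan:
    - [0,0,0,-0.4,-1]
    - [0,0,0,-0.8,-1]
    - [0,0,0,-1,-1]
    - [0,0,0,-1,-1]
    - [0,0,0,-1,-1]
    - [0,0,0,-1,-1]
    - [0,0,0,-1,-1]
    - [0,0,0,-1,-1]
    - [0,0,0,-1,-1]
    - [0,0,0,-1,-1]

```text
time_s: 9.15
ee_pos: [0.4311, 0.0126, 0.1362]
orientation: [-0.183, 1.564, 0.183]
force: [0.2, 0.6, -2.4]
finger_gap: 0.69
```

Request:
jog_arm:
  plan:
    - [0,0,0,-1,-1]
    - [0,0,0,-0.8,-1]
    - [0,0,0,-0.3,-1]
    - [0,0.1,0.3,0,-1]
    - [0,0.2,0.5,0,-1]
    - [0,0.3,0.7,0,-1]
    - [0,0.4,0.8,0,-1]
    - [0,0.4,0.8,0,-1]
    - [0,0.4,0.8,0,-1]
    - [0,0.4,0.8,0,-1]

```text
time_s: 10.15
ee_pos: [0.5397, 0.1278, 0.1364]
orientation: [-0.294, 1.551, 0.295]
force: [-0.1, -0.8, -1.6]
finger_gap: 0.691
```

```bash
sed -i "s/'plain':(.6085,.1886,21.9)/'plain':(.6097,.1888,21.7)/; s/'blueT':(.4302,.0126,156.3)/'blueT':(.4317,.0126,156.3)/" plan.py; python3 plan.py plain 0.145
```

```text
t 10.15 psi 111.51 turn rows -0.05 | after turn: dx -0.29 dy 1.03 dz 2.92 (units) dist 0.093 pos [0.5397 0.1278 0.1364] tilt [0.     0.0002] F [-0.1 -0.8 -1.6] gap 0.691 q6 -0.29
```

Request:
jog_arm:
  plan:
    - [0,0.3,0.8,-0.05,-1]
    - [0,0.3,0.7,0,-1]
    - [0,0.2,0.6,0,-1]
    - [0,0.1,0.4,0,-1]
    - [0,0,0.2,0,-1]
    - [0,0,0,0,-1]
    - [0,0,0,0,-1]

```text
time_s: 10.85
ee_pos: [0.6034, 0.1808, 0.1365]
orientation: [-0.297, 1.551, 0.297]
force: [-0.2, -0.8, -2.8]
finger_gap: 0.691
```

```bash
python3 plan.py plain 0.026
```

```text
t 10.85 psi 111.71 turn rows 0.00 | after turn: dx 3.68 dy 0.17 dz 0.29 (units) dist 0.010 pos [0.6034 0.1808 0.1365] tilt [-0.0007 -0.0001] F [-0.2 -0.8 -2.8] gap 0.691 q6 -0.22
```

Request:
jog_arm:
  plan:
    - [0,0.17,0.29,0,-1]
    - [0.4,0,0,0,-1]
    - [0.7,0,0,0,-1]
    - [0.8,0,0,0,-1]
    - [0.6,0,0,0,-1]
    - [0.4,0,0,0,-1]
    - [0.2,0,0,0,-1]
    - [0,0,0,0,-1]

```text
time_s: 11.65
ee_pos: [0.6095, 0.1886, 0.0431]
orientation: [-0.297, 1.551, 0.297]
force: [-0.3, -0.4, -3.3]
finger_gap: 0.692
```

```bash
python3 plan.py plain 0.025;  python3 - <<'E'
from h import *
for n in("top","side"):
    im=vision.read_camera(n); u,v=map(int,proj(vision.camera_params(n),(.61,.189,.04)))
    cv2.imwrite(f"pics/{n}4.png",cv2.resize(im[v-40:v+40,u-50:u+50],None,fx=7,fy=7,interpolation=cv2.INTER_CUBIC))
E
```

```text
t 11.65 psi 111.72 turn rows 0.00 | after turn: dx 0.60 dy 0.00 dz 0.01 (units) dist 0.000 pos [0.6095 0.1886 0.0431] tilt [-0.0011 -0.0002] F [-0.3 -0.4 -3.3] gap 0.692 q6 -0.21
```

View pics/side4.png

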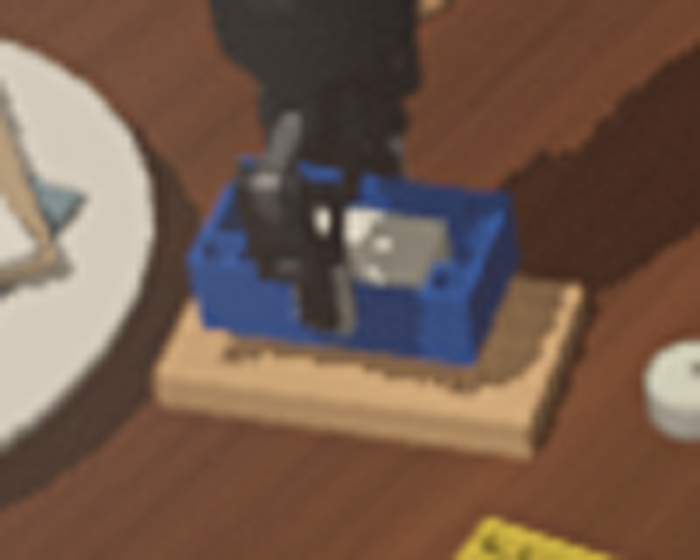

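View pics/top4.png

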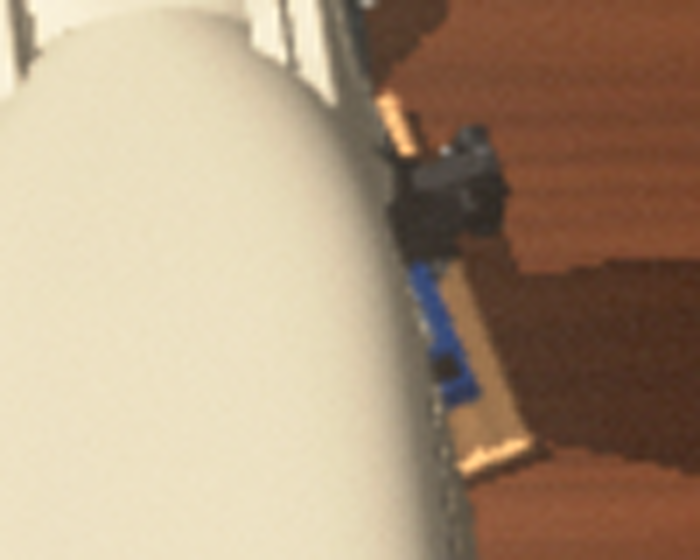

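Request:
jog_arm:
  plan:
    - [0.12,0,0,0,-1]
    - [0.12,0,0,0,-1]
    - [0.12,0,0,0,-1]
    - [0.08,0,0,0,-1]
    - [0,0,0,0,-1]

```text
time_s: 12.25
ee_pos: [0.6096, 0.1886, 0.0301]
orientation: [-0.297, 1.551, 0.297]
force: [0.0, -0.1, -2.1]
finger_gap: 0.691
```

Pins are entering with no contact force (Fz still −2 N at z=0.030).

Request:
jog_arm:
  plan:
    - [0.08,0,0,0,-1]
    - [0.06,0,0,0,-1]
    - [0.04,0,0,0,-1]
    - [0,0,0,0,-1]

```text
time_s: 12.65
ee_pos: [0.6098, 0.1887, 0.0252]
orientation: [-0.297, 1.55, 0.297]
force: [-0.3, 0.1, -1.7]
finger_gap: 0.692
```

Request:
jog_arm:
  plan:
    - [0.03,0,0,0,-1]
    - [0.02,0,0,0,-1]
    - [0,0,0,0,-1]

```text
time_s: 12.95
ee_pos: [0.6099, 0.1887, 0.0251]
orientation: [-0.297, 1.549, 0.297]
force: [-4.1, -1.2, 10.3]
finger_gap: 0.69
```

Request:
jog_arm:
  plan:
    - [0,0,0,0,0.6]
    - [0,0,0,0,1]
    - [0,0,0,0,1]
    - [0,0,0,0,1]
    - [-0.5,0,0,0,1]
    - [-1,0,0,0,1]
    - [-1,0,0,0,1]
    - [-0.9,0,0,0,1]
    - [-0.3,0,0,0,1]

```text
time_s: 13.85
ee_pos: [0.6109, 0.1889, 0.1376]
orientation: [-0.297, 1.546, 0.297]
force: [1.7, 0.5, -0.7]
finger_gap: 0.997
```

```bash
python3 plan.py redT 0.145;  python3 - <<'E'
from h import *
for n in("side",):
    im=vision.read_camera(n); u,v=map(int,proj(vision.camera_params(n),(.61,.189,.04)))
    cv2.imwrite(f"pics/{n}5.png",cv2.resize(im[v-60:v+60,u-80:u+80],None,fx=4,fy=4,interpolation=cv2.INTER_CUBIC))
E
```

```text
t 13.85 psi 111.73 turn rows 12.56 | after turn: dx -0.25 dy -15.63 dz 1.37 (units) dist 0.471 pos [0.6109 0.1889 0.1376] tilt [0.0041 0.0007] F [ 1.7  0.5 -0.7] gap 0.997 q6 -0.21
```

View pics/side5.png

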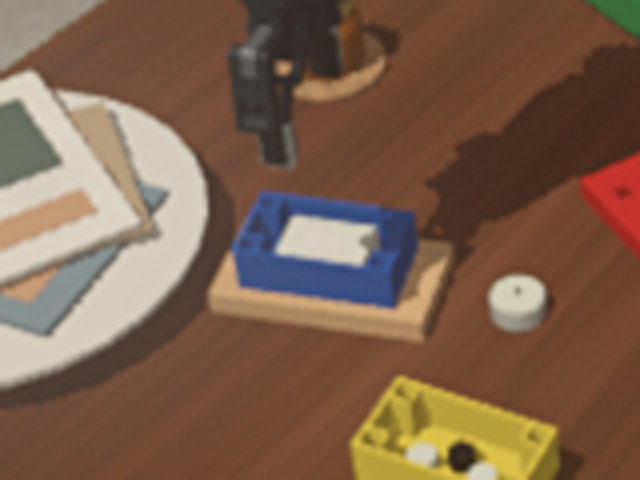

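```bash
python3 - <<'E'
from h import *
p=vision.camera_params('side'); im=cv2.imread('pics/side0.png'); R=mask(im,'red');B=mask(im,'blue')
for k,m,xy,zt,zb,L,W in (('redT',R,(.4243,-.2428),.052,.016,.11,.06),('blueboard',R|B,(.4243,-.2428),.016,0,.15,.08),('blueT',B,(.4317,.0126),.052,.016,.11,.06),('yellow',mask(im,'yellow'),(.4274,.2843),.046,.01,.11,.06),('green',mask(im,'green'),(.6134,-.1939),.046,.01,.11,.06)):
    c,y,r=measure(p,near(blobs(m,40),proj(p,(*xy,zt))),L,W,zt,zb); print(k,c.round(4),np.degrees(y).round(1),r)
E
```

```text
redT [ 0.4261 -0.2442] 150.9 [np.float64(106.4), np.float64(60.3)]
blueboard [ 0.4354 -0.2623] 151.0 [np.float64(156.9), np.float64(97.5)]
blueT [0.4317 0.0128] 155.3 [np.float64(99.2), np.float64(53.4)]
yellow [0.4288 0.2836] 9.6 [np.float64(107.0), np.float64(58.5)]
  return _methods._mean(a, axis=axis, dtype=dtype,
  ret = ret.dtype.type(ret / rcount)
Traceback (most recent call last):
  File "h.py", line 36, in measure
    pf=np.polyfit(q@b,q@a,1);
TypeError: expected non-empty vector for x
```

Request:
jog_arm:
  plan:
    - [0,0,0,0.6,1]
    - [0,0,0,1,1]
    - [0,0,0,1,1]
    - [0,0,0,1,1]
    - [0,0,0,1,1]
    - [0,0,0,1,1]
    - [0,0,0,1,1]
    - [0,0,0,1,1]
    - [0,0,0,1,1]
    - [0,0,0,1,1]

```text
time_s: 14.9
ee_pos: [0.6093, 0.1885, 0.1329]
orientation: [0.23, 1.561, -0.231]
force: [0.6, 0.8, -0.6]
finger_gap: 1.001
```

Request:
jog_arm:
  plan:
    - [0,0,0,1,1]
    - [0,0,0,1,1]
    - [0,-0.6,0,0.94,1]
    - [0,-1,0.1,0,1]
    - [0,-1,0.1,0,1]
    - [0,-1,0.1,0,1]
    - [0,-1,0.1,0,1]
    - [0,-1,0.1,0,1]
    - [0,-1,0.1,0,1]
    - [0,-1,0.1,0,1]

```text
time_s: 15.9
ee_pos: [0.5196, -0.0233, 0.1333]
orientation: [0.389, 1.537, -0.389]
force: [0.3, -0.3, 1.0]
finger_gap: 0.998
```

```bash
python3 plan.py redT 0.145
```

```text
t 15.90 psi 61.57 turn rows 0.02 | after turn: dx -0.39 dy -7.96 dz 0.67 (units) dist 0.240 pos [ 0.5196 -0.0233  0.1333] tilt [-0.0018  0.0004] F [ 0.3 -0.3  1. ] gap 0.998 q6 0.29
```

Request:
jog_arm:
  plan:
    - [0,-1,0.1,0,1]
    - [0,-1,0.1,0,1]
    - [0,-1,0.1,0,1]
    - [0,-1,0.1,0,1]
    - [0,-1,0.1,0,1]
    - [0,-0.7,0,0,1]
    - [0,-0.4,0,0,1]
    - [0,-0.2,0,0,1]
    - [0,0,0,0,1]
    - [0,0,0,0,1]

```text
time_s: 16.9
ee_pos: [0.4441, -0.1951, 0.1345]
orientation: [0.389, 1.536, -0.388]
force: [0.9, -0.0, 0.2]
finger_gap: 0.998
```

```bash
sed -i "s/'redT':([^)]*)/'redT':(.4247,-.2437,151.3)/;s/'yellow':([^)]*)/'yellow':(.4286,.284,9.6)/;s/'green':([^)]*)/'green':(.6146,-.1939,162.2)/" plan.py;  python3 plan.py redT 0.025
```

```text
t 16.90 psi 61.59 turn rows 0.07 | after turn: dx 3.65 dy -1.73 dz 0.21 (units) dist 0.052 pos [ 0.4441 -0.1951  0.1345] tilt [-0.0002  0.0004] F [ 0.9 -0.   0.2] gap 0.998 q6 -0.09
```

Request:
jog_arm:
  plan:
    - [0,-0.8,0.1,0.07,1]
    - [0,-0.63,0.1,0,1]
    - [0,-0.3,0,0,1]
    - [0.5,0,0,0,1]
    - [0.9,0,0,0,1]
    - [0.9,0,0,0,1]
    - [0.7,0,0,0,1]
    - [0.3,0,0,0,1]
    - [0,0,0,0,1]

```text
time_s: 17.8
ee_pos: [0.4241, -0.2432, 0.0349]
orientation: [0.393, 1.537, -0.392]
force: [-0.1, -0.0, 0.5]
finger_gap: 1.001
```

```bash
 python3 plan.py redT 0.025; python3 - <<'E'
from h import *
for n in("top","side",):
    im=vision.read_camera(n); u,v=map(int,proj(vision.camera_params(n),(.4247,-.2437,.04)))
    cv2.imwrite(f"pics/{n}6.png",cv2.resize(im[v-60:v+60,u-80:u+80],None,fx=4,fy=4,interpolation=cv2.INTER_CUBIC))
E
```

```text
t 17.80 psi 61.32 turn rows 0.01 | after turn: dx 0.33 dy -0.00 dz 0.02 (units) dist 0.001 pos [ 0.4241 -0.2432  0.0349] tilt [-0.0015  0.0015] F [-0.1 -0.   0.5] gap 1.001 q6 -0.19
```

View pics/side6.png

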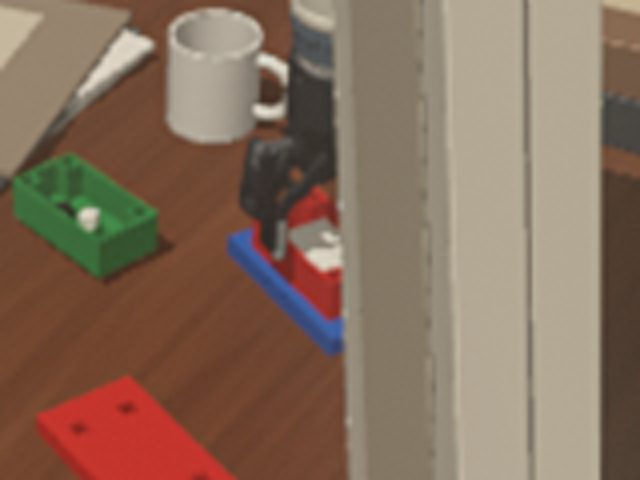

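View pics/top6.png

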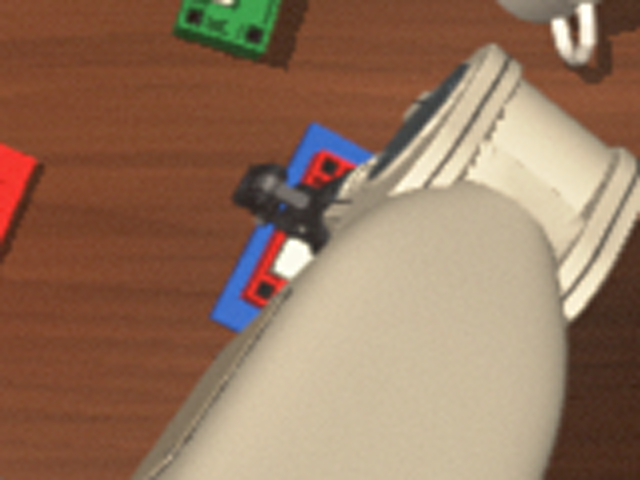

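Both views show the jaws straddling the red tray, centred along its length. Going down the last 10 mm and closing.

Request:
jog_arm:
  plan:
    - [0.2,0,0.02,0,1]
    - [0.12,0,0,0,1]
    - [0,0,0,0,0.5]
    - [0,0,0,0,0]
    - [0,0,0,0,-1]
    - [0,0,0,0,-1]
    - [0,0,0,0,-1]
    - [0,0,0,0,-1]

```text
time_s: 18.7
ee_pos: [0.425, -0.2444, 0.0264]
orientation: [0.393, 1.534, -0.393]
force: [-1.2, 1.2, 5.6]
finger_gap: 0.69
```

```bash
 python3 plan.py redT 0.025; python3 - <<'E'
from h import *
im=vision.read_camera('side');p=vision.camera_params('side')
b=near(blobs(mask(im,'green'),40),proj(p,(.614,-.194,.046))); print(measure(p,b,.11,.06,.046,.01))
E
```

```text
t 18.70 psi 61.28 turn rows -0.00 | after turn: dx 0.05 dy 0.02 dz -0.02 (units) dist 0.001 pos [ 0.425  -0.2444  0.0264] tilt [ 0.0004 -0.0002] F [-1.2  1.2  5.6] gap 0.69 q6 -0.19
  return _methods._mean(a, axis=axis, dtype=dtype,
  ret = ret.dtype.type(ret / rcount)
Traceback (most recent call last):
  File "h.py", line 36, in measure
    pf=np.polyfit(q@b,q@a,1);
TypeError: expected non-empty vector for x
```

Request:
jog_arm:
  plan:
    - [-0.15,0,0,0,-1]
    - [-0.3,0,0,0,-1]
    - [-0.5,0,0,0,-1]
    - [-0.7,0,0,0,-1]
    - [-0.8,0,0,0,-1]
    - [-0.6,0,0,-0.25,-1]
    - [-0.3,0,0,-0.5,-1]
    - [0,0,0,-0.4,-1]
    - [0,0,0,-0.1,-1]

```text
time_s: 19.65
ee_pos: [0.4248, -0.2444, 0.1266]
orientation: [0.324, 1.546, -0.324]
force: [-0.4, 0.6, -3.2]
finger_gap: 0.691
```

```bash
sed -i "s/'redT':([^)]*)/'redT':(.425,-.2443,151.3)/" plan.py; python3 plan.py blueT 0.145
```

```text
t 19.65 psi 66.33 turn rows 0.01 | after turn: dx -0.61 dy 7.94 dz -3.23 (units) dist 0.257 pos [ 0.4248 -0.2444  0.1266] tilt [ 0.0001 -0.0001] F [-0.4  0.6 -3.2] gap 0.691 q6 -0.28
```

Request:
jog_arm:
  plan:
    - [0,0.2,-0.1,0,-1]
    - [0,0.4,-0.2,0,-1]
    - [0,0.7,-0.3,0,-1]
    - [0,0.8,-0.3,0,-1]
    - [0,0.8,-0.3,0,-1]
    - [0,0.8,-0.3,0,-1]
    - [0,0.8,-0.3,0,-1]
    - [0,0.8,-0.3,0,-1]
    - [0,0.8,-0.3,0,-1]
    - [0,0.7,-0.3,0,-1]

```text
time_s: 20.65
ee_pos: [0.4319, -0.023, 0.1262]
orientation: [0.325, 1.547, -0.324]
force: [-0.8, -0.0, -1.9]
finger_gap: 0.695
```

Request:
jog_arm:
  plan:
    - [0,0.5,-0.2,0,-1]
    - [0,0.3,-0.15,0,-1]
    - [0,0.2,-0.1,0,-1]
    - [0,0.1,0,0,-1]
    - [0,0,0,0,-1]

```text
time_s: 21.15
ee_pos: [0.4338, 0.0105, 0.1265]
orientation: [0.325, 1.546, -0.325]
force: [0.9, -0.5, -2.5]
finger_gap: 0.69
```

```bash
python3 plan.py blueT 0.0264
```

```text
t 21.15 psi 66.28 turn rows -0.00 | after turn: dx 3.34 dy 0.03 dz -0.09 (units) dist 0.003 pos [0.4338 0.0105 0.1265] tilt [ 0.     -0.0001] F [ 0.9 -0.5 -2.5] gap 0.69 q6 0.24
```

Request:
jog_arm:
  plan:
    - [0.3,0.03,-0.09,0,-1]
    - [0.6,0,0,0,-1]
    - [0.7,0,0,0,-1]
    - [0.6,0,0,0,-1]
    - [0.4,0,0,0,-1]
    - [0.2,0,0,0,-1]
    - [0,0,0,0,-1]

```text
time_s: 21.85
ee_pos: [0.431, 0.0122, 0.0417]
orientation: [0.325, 1.548, -0.325]
force: [0.6, -0.3, -2.2]
finger_gap: 0.694
```

```bash
 python3 plan.py blueT 0.0264; python3 - <<'E'
from h import *
for n in("side",):
    im=vision.read_camera(n); u,v=map(int,proj(vision.camera_params(n),(.4317,.0126,.04)))
    cv2.imwrite(f"pics/{n}7.png",cv2.resize(im[v-60:v+60,u-80:u+80],None,fx=4,fy=4,interpolation=cv2.INTER_CUBIC))
E
```

```text
t 21.85 psi 66.24 turn rows -0.01 | after turn: dx 0.51 dy 0.02 dz 0.02 (units) dist 0.001 pos [0.431  0.0122 0.0417] tilt [-0.0017  0.0002] F [ 0.6 -0.3 -2.2] gap 0.694 q6 0.25
```

View pics/side7.png

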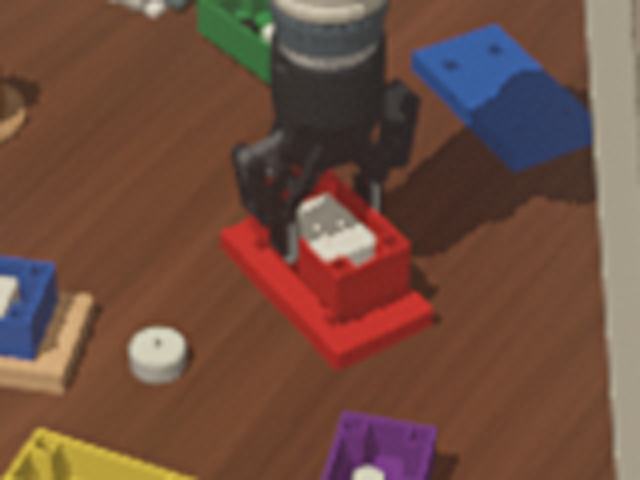

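Request:
jog_arm:
  plan:
    - [0.12,0.01,0.01,0,-1]
    - [0.12,0,0,0,-1]
    - [0.1,0,0,0,-1]
    - [0,0,0,0,-1]

```text
time_s: 22.3
ee_pos: [0.4318, 0.0127, 0.0321]
orientation: [0.325, 1.547, -0.325]
force: [-0.6, 0.1, -1.1]
finger_gap: 0.689
```

Request:
jog_arm:
  plan:
    - [0.08,0,0,0,-1]
    - [0.06,0,0,0,-1]
    - [0.04,0,0,0,-1]
    - [0,0,0,0,-1]

```text
time_s: 22.7
ee_pos: [0.4319, 0.0126, 0.0268]
orientation: [0.325, 1.547, -0.325]
force: [-0.0, -0.5, -1.6]
finger_gap: 0.691
```

Request:
jog_arm:
  plan:
    - [0.03,0,0,0,-1]
    - [0.02,0,0,0,-1]
    - [0,0,0,0,-1]

```text
time_s: 23.0
ee_pos: [0.4321, 0.0126, 0.0264]
orientation: [0.325, 1.545, -0.325]
force: [-5.0, 0.1, 14.8]
finger_gap: 0.693
```

Seated: contact at the same height it was picked from. Releasing and returning to the blue tray on the plain board.

Request:
jog_arm:
  plan:
    - [0,0,0,0,0.6]
    - [0,0,0,0,1]
    - [0,0,0,0,1]
    - [0,0,0,0,1]
    - [-0.5,0,0,0,1]
    - [-1,0,0,0,1]
    - [-1,0,0,0,1]
    - [-0.9,0,0,-0.4,1]
    - [0,0,0,-1,1]
    - [0,0,0,-1,1]

```text
time_s: 24.0
ee_pos: [0.4325, 0.0125, 0.1283]
orientation: [0.191, 1.56, -0.191]
force: [0.2, 0.3, -0.2]
finger_gap: 1.0
```

Request:
jog_arm:
  plan:
    - [0,0,0,-1,1]
    - [0,0,0,-1,1]
    - [0,0,0,-1,1]
    - [0,0,0,-1,1]
    - [0,0,0,-1,1]
    - [0,0,0,-1,1]
    - [0,0,0,-1,1]
    - [0,0,0,-1,1]
    - [0,0,0,-0.9,1]
    - [0,0,0,0,1]

```text
time_s: 25.0
ee_pos: [0.432, 0.0126, 0.1274]
orientation: [-0.295, 1.551, 0.295]
force: [-0.2, 0.8, 0.3]
finger_gap: 0.997
```

```bash
 python3 plan.py plain 0.025; python3 - <<'E'
from h import *
for n in("side",):
    im=vision.read_camera(n); u,v=map(int,proj(vision.camera_params(n),(.4317,.0126,.04)))
    cv2.imwrite(f"pics/{n}8.png",cv2.resize(im[v-60:v+60,u-80:u+80],None,fx=4,fy=4,interpolation=cv2.INTER_CUBIC))
E
```

```text
t 25.00 psi 111.53 turn rows -0.04 | after turn: dx 3.41 dy 3.27 dz 7.68 (units) dist 0.250 pos [0.432  0.0126 0.1274] tilt [-0.0002  0.    ] F [-0.2  0.8  0.3] gap 0.997 q6 -0.54
```

View pics/side8.png

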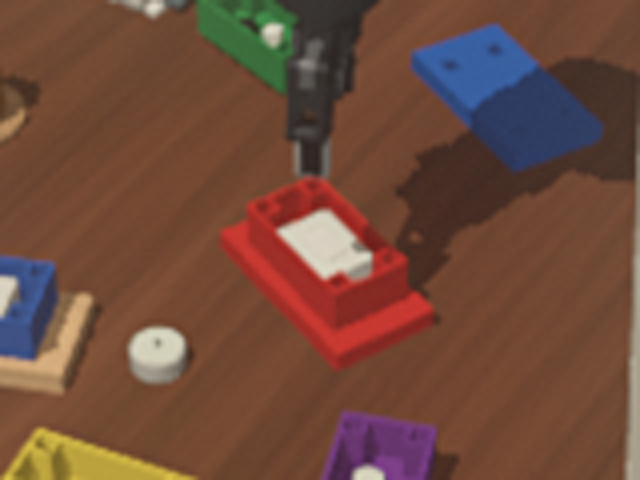

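The red tray sits flat on the red board with its cards inside, at crop centre (325,250).

Request:
jog_arm:
  plan:
    - [0,0.2,0.5,-0.04,1]
    - [0,0.4,0.9,0,1]
    - [0,0.4,0.9,0,1]
    - [0,0.4,0.9,0,1]
    - [0,0.4,0.9,0,1]
    - [0,0.4,0.9,0,1]
    - [0,0.4,0.9,0,1]
    - [0,0.4,0.9,0,1]
    - [0,0.2,0.6,0,1]
    - [0,0,0.3,0,1]

```text
time_s: 26.05
ee_pos: [0.6124, 0.1891, 0.1267]
orientation: [-0.297, 1.551, 0.297]
force: [-1.3, -0.4, -0.3]
finger_gap: 1.0
```

Request:
jog_arm:
  plan:
    - [0,0,0,0,1]
    - [0,0,0,0,1]

```text
time_s: 26.25
ee_pos: [0.6109, 0.1868, 0.1272]
orientation: [-0.296, 1.551, 0.296]
force: [0.4, 0.1, -0.2]
finger_gap: 1.001
```

```bash
 python3 plan.py plain 0.025
```

```text
t 26.25 psi 111.61 turn rows -0.02 | after turn: dx 3.41 dy 0.08 dz -0.01 (units) dist 0.002 pos [0.6109 0.1868 0.1272] tilt [-0.0008 -0.0002] F [ 0.4  0.1 -0.2] gap 1.001 q6 -0.21
```

Request:
jog_arm:
  plan:
    - [0.5,0.08,0,0,1]
    - [0.9,0,0,0,1]
    - [0.9,0,0,0,1]
    - [0.6,0,0,0,1]
    - [0.3,0,0,0,1]
    - [0.2,0,0,0,1]
    - [0,0,0,0,1]

```text
time_s: 26.95
ee_pos: [0.6103, 0.1889, 0.0255]
orientation: [-0.296, 1.551, 0.296]
force: [-0.8, -0.8, -0.4]
finger_gap: 0.995
```

```bash
 python3 plan.py plain 0.025
```

```text
t 26.95 psi 111.61 turn rows -0.02 | after turn: dx 0.02 dy 0.00 dz -0.02 (units) dist 0.001 pos [0.6103 0.1889 0.0255] tilt [-0.0002 -0.    ] F [-0.8 -0.8 -0.4] gap 0.995 q6 -0.21
```

Request:
jog_arm:
  plan:
    - [0,0,0,0,0.5]
    - [0,0,0,0,0]
    - [0,0,0,0,-1]
    - [0,0,0,0,-1]
    - [0,0,0,0,-1]
    - [0,0,0,0,-1]
    - [0,0,0,0,-1]

```text
time_s: 27.65
ee_pos: [0.6111, 0.1893, 0.0268]
orientation: [-0.296, 1.548, 0.296]
force: [-0.7, -0.6, 6.0]
finger_gap: 0.69
```

Request:
jog_arm:
  plan:
    - [-0.15,0,0,0,-1]
    - [-0.3,0,0,0,-1]
    - [-0.5,0,0,0,-1]
    - [-0.7,0,0,0,-1]
    - [-0.8,0,0,0,-1]
    - [-0.7,0,0,0,-1]
    - [-0.4,0,0,0,-1]
    - [-0.2,0,0,0,-1]
    - [0,0,0,0,-1]

```text
time_s: 28.55
ee_pos: [0.6106, 0.1893, 0.1384]
orientation: [-0.296, 1.55, 0.296]
force: [0.2, -0.5, -2.3]
finger_gap: 0.691
```

```bash
 python3 plan.py redT 0.145
```

```text
t 28.55 psi 111.65 turn rows 12.59 | after turn: dx -0.22 dy -15.65 dz 1.52 (units) dist 0.472 pos [0.6106 0.1893 0.1384] tilt [0.0007 0.0002] F [ 0.2 -0.5 -2.3] gap 0.691 q6 -0.21
```

Request:
jog_arm:
  plan:
    - [0,0,0,0.4,-1]
    - [0,0,0,0.8,-1]
    - [0,0,0,1,-1]
    - [0,0,0,1,-1]
    - [0,0,0,1,-1]
    - [0,0,0,1,-1]
    - [0,0,0,1,-1]
    - [0,0,0,1,-1]
    - [0,0,0,1,-1]
    - [0,0,0,1,-1]

```text
time_s: 29.55
ee_pos: [0.6099, 0.1891, 0.1366]
orientation: [0.211, 1.563, -0.212]
force: [-0.1, -0.5, -1.7]
finger_gap: 0.69
```

Request:
jog_arm:
  plan:
    - [0,0,0,1,-1]
    - [0,0,0,1,-1]
    - [0,0,0,0.9,-1]
    - [0,-0.2,0,0.49,-1]
    - [0,-0.4,0,0,-1]
    - [0,-0.6,0.1,0,-1]
    - [0,-0.8,0.1,0,-1]
    - [0,-0.8,0.1,0,-1]
    - [0,-0.8,0.1,0,-1]
    - [0,-0.8,0.1,0,-1]

```text
time_s: 30.55
ee_pos: [0.5591, 0.0641, 0.138]
orientation: [0.392, 1.535, -0.393]
force: [0.7, 0.0, -2.1]
finger_gap: 0.691
```

Request:
jog_arm:
  plan:
    - [0,-0.8,0.1,0,-1]
    - [0,-0.8,0.1,0,-1]
    - [0,-0.8,0.1,0,-1]
    - [0,-0.8,0.1,0,-1]
    - [0,-0.8,0.1,0,-1]
    - [0,-0.8,0.1,0,-1]
    - [0,-0.8,0.1,0,-1]
    - [0,-0.8,0.1,0,-1]
    - [0,-0.8,0.1,0,-1]
    - [0,-0.8,0.1,0,-1]

```text
time_s: 31.55
ee_pos: [0.4697, -0.1602, 0.1381]
orientation: [0.393, 1.535, -0.393]
force: [0.6, 0.1, -2.2]
finger_gap: 0.69
```

```bash
sed -i "s/'redT':([^)]*)/'redT':(.4257,-.2447,151.4)/" plan.py;  python3 plan.py redT 0.0268
```

```text
t 31.55 psi 61.29 turn rows -0.03 | after turn: dx 3.71 dy -3.17 dz 0.06 (units) dist 0.095 pos [ 0.4697 -0.1602  0.1381] tilt [ 0.0001 -0.0003] F [ 0.6  0.1 -2.2] gap 0.69 q6 0.00
```

Request:
jog_arm:
  plan:
    - [0,-0.7,0,-0.03,-1]
    - [0,-0.6,0,0,-1]
    - [0,-0.4,0,0,-1]
    - [0,-0.2,0,0,-1]
    - [0,-0.1,0,0,-1]
    - [0,0,0,0,-1]
    - [0,0,0,0,-1]

```text
time_s: 32.25
ee_pos: [0.4427, -0.211, 0.138]
orientation: [0.391, 1.535, -0.391]
force: [-0.6, 0.0, -2.7]
finger_gap: 0.691
```

```bash
python3 plan.py redT 0.0268
```

```text
t 32.25 psi 61.44 turn rows 0.01 | after turn: dx 3.71 dy -1.26 dz 0.04 (units) dist 0.038 pos [ 0.4427 -0.211   0.138 ] tilt [0.     0.0001] F [-0.6  0.  -2.7] gap 0.691 q6 -0.12
```

Request:
jog_arm:
  plan:
    - [0,-0.5,0,0,-1]
    - [0,-0.5,0.04,0,-1]
    - [0,-0.26,0,0,-1]
    - [0.4,0,0,0,-1]
    - [0.7,0,0,0,-1]
    - [0.7,0,0,0,-1]
    - [0.6,0,0,0,-1]
    - [0.4,0,0,0,-1]
    - [0.3,0,0,0,-1]
    - [0,0,0,0,-1]

```text
time_s: 33.25
ee_pos: [0.4253, -0.2445, 0.0441]
orientation: [0.392, 1.537, -0.39]
force: [0.7, 0.4, -1.8]
finger_gap: 0.693
```

```bash
 python3 plan.py redT 0.0268; python3 - <<'E'
from h import *
for n in("top","side",):
    im=vision.read_camera(n); u,v=map(int,proj(vision.camera_params(n),(.4247,-.2437,.04)))
    cv2.imwrite(f"pics/{n}9.png",cv2.resize(im[v-40:v+40,u-50:u+50],None,fx=7,fy=7,interpolation=cv2.INTER_CUBIC))
E
```

```text
t 33.25 psi 61.43 turn rows 0.01 | after turn: dx 0.58 dy -0.00 dz 0.02 (units) dist 0.000 pos [ 0.4253 -0.2445  0.0441] tilt [-0.0014  0.0013] F [ 0.7  0.4 -1.8] gap 0.693 q6 -0.19
```

View pics/top9.png

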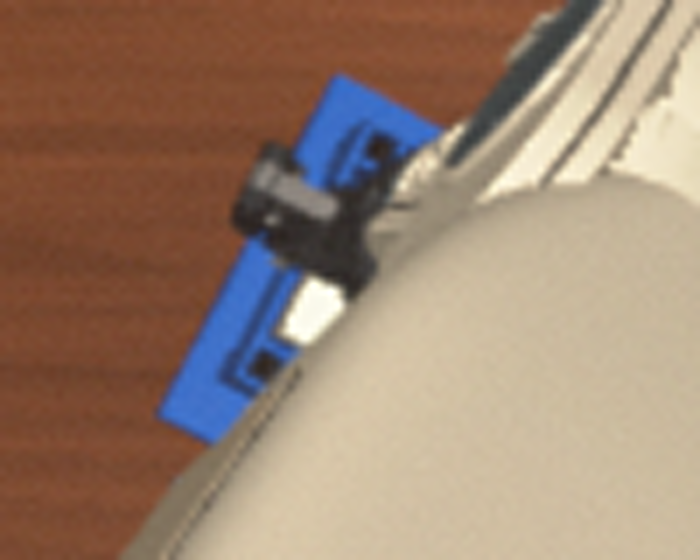

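View pics/side9.png

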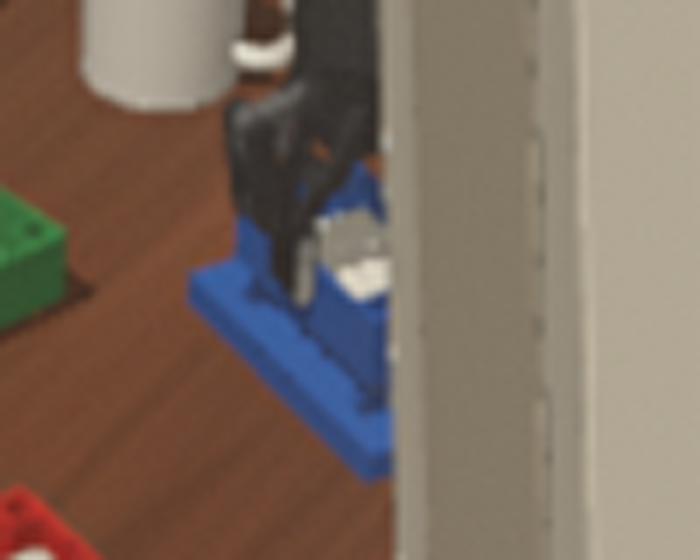

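The tray is centred over the board in the top view: margins look equal at (335,80) and (165,415) in the crop. Descending.

Request:
jog_arm:
  plan:
    - [0.12,0,0.01,0,-1]
    - [0.12,0,0,0,-1]
    - [0.12,0,0,0,-1]
    - [0.08,0,0,0,-1]
    - [0,0,0,0,-1]

```text
time_s: 33.85
ee_pos: [0.4256, -0.2452, 0.0314]
orientation: [0.392, 1.536, -0.391]
force: [0.2, 0.6, -3.2]
finger_gap: 0.695
```

Request:
jog_arm:
  plan:
    - [0.08,0,0,0,-1]
    - [0.06,0,0,0,-1]
    - [0.02,0,0,0,-1]
    - [0,0,0,0,-1]

```text
time_s: 34.25
ee_pos: [0.4258, -0.2452, 0.0269]
orientation: [0.391, 1.535, -0.391]
force: [-0.1, 1.7, -2.5]
finger_gap: 0.687
```

Request:
jog_arm:
  plan:
    - [0.03,0,0,0,-1]
    - [0.02,0,0,0,-1]
    - [0,0,0,0,-1]

```text
time_s: 34.55
ee_pos: [0.4259, -0.2453, 0.0267]
orientation: [0.391, 1.534, -0.392]
force: [-4.1, 4.5, 15.2]
finger_gap: 0.692
```

```bash
 python3 plan.py redT 0.0268
```

```text
t 34.55 psi 61.41 turn rows 0.00 | after turn: dx -0.00 dy 0.01 dz -0.01 (units) dist 0.001 pos [ 0.4259 -0.2453  0.0267] tilt [ 0.0007 -0.0007] F [-4.1  4.5 15.2] gap 0.692 q6 -0.19
```

Request:
jog_arm:
  plan:
    - [0,0,0,0,0.6]
    - [0,0,0,0,1]
    - [0,0,0,0,1]
    - [0,0,0,0,1]
    - [-0.5,0,0,0,1]
    - [-1,0,0,0,1]
    - [-1,0,0,0,1]
    - [-0.9,0,0,-0.5,1]
    - [-0.3,0,0,-1,1]
    - [0,0,0,-1,1]

```text
time_s: 35.55
ee_pos: [0.4265, -0.2458, 0.1382]
orientation: [0.251, 1.553, -0.254]
force: [-0.3, -0.0, -0.2]
finger_gap: 0.998
```

Request:
jog_arm:
  plan:
    - [0,0,0,-1,1]
    - [0,0,0,-1,1]
    - [0,0,0,-1,1]
    - [0,0,0,-1,1]
    - [0,0,0,-1,1]
    - [0,0,0,-1,1]
    - [0,0,0,-1,1]
    - [0,0,0,0,1]

```text
time_s: 36.35
ee_pos: [0.4258, -0.2453, 0.1363]
orientation: [-0.13, 1.567, 0.13]
force: [-1.3, -0.2, 0.3]
finger_gap: 0.997
```

```bash
 python3 plan.py yellow 0.145
```

```text
t 36.35 psi 99.46 turn rows -0.03 | after turn: dx -0.29 dy 17.38 dz 3.03 (units) dist 0.529 pos [ 0.4258 -0.2453  0.1363] tilt [-0.0002  0.0002] F [-1.3 -0.2  0.3] gap 0.997 q6 -0.86
```

Request:
jog_arm:
  plan:
    - [0,0.6,0.1,-0.03,1]
    - [0,1,0.2,0,1]
    - [0,1,0.2,0,1]
    - [0,1,0.2,0,1]
    - [0,1,0.2,0,1]
    - [0,1,0.2,0,1]
    - [0,1,0.2,0,1]
    - [0,1,0.2,0,1]
    - [0,1,0.2,0,1]
    - [0,1,0.1,0,1]

```text
time_s: 37.35
ee_pos: [0.4309, 0.0497, 0.1365]
orientation: [-0.129, 1.567, 0.129]
force: [0.1, 0.3, 0.7]
finger_gap: 0.999
```

Request:
jog_arm:
  plan:
    - [0,1,0.2,0,1]
    - [0,1,0.2,0,1]
    - [0,1,0.2,0,1]
    - [0,1,0.2,0,1]
    - [0,1,0.2,0,1]
    - [0,1,0.2,0,1]
    - [0,0.8,0,0,1]
    - [0,0.6,0,0,1]
    - [0,0.2,0,0,1]
    - [0,0,0,0,1]

```text
time_s: 38.35
ee_pos: [0.4284, 0.2792, 0.1364]
orientation: [-0.131, 1.567, 0.131]
force: [0.1, -0.8, 0.2]
finger_gap: 1.003
```

```bash
 python3 plan.py yellow 0.02; python3 - <<'E'
from h import *
for n in("top","side"):
    im=vision.read_camera(n); cv2.imwrite(f"pics/{n}10.png",im)
E
```

```text
t 38.35 psi 99.57 turn rows -0.01 | after turn: dx 3.88 dy 0.16 dz 0.03 (units) dist 0.005 pos [0.4284 0.2792 0.1364] tilt [-0.0003 -0.0001] F [ 0.1 -0.8  0.2] gap 1.003 q6 0.25
```

View pics/top10.png

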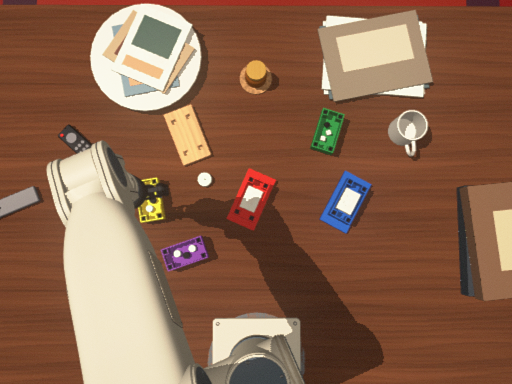

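View pics/side10.png

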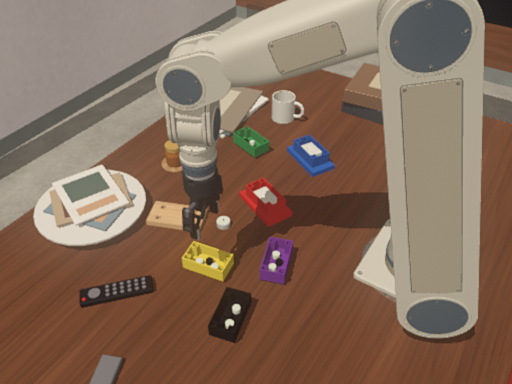

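Both trays show on their own-colour boards: red at (252,199) and blue at (347,202) in the top view. Now down onto the yellow tray.

Request:
jog_arm:
  plan:
    - [0.5,0.16,0.03,0,1]
    - [0.9,0,0,0,1]
    - [0.9,0,0,0,1]
    - [0.8,0,0,0,1]
    - [0.5,0,0,0,1]
    - [0.2,0,0,0,1]
    - [0,0,0,0,1]

```text
time_s: 39.15
ee_pos: [0.4292, 0.2826, 0.0221]
orientation: [-0.13, 1.568, 0.129]
force: [0.3, 0.8, -0.9]
finger_gap: 1.0
```

```bash
 python3 plan.py yellow 0.02; python3 - <<'E'
from h import *
for n in("side",):
    im=vision.read_camera(n); u,v=map(int,proj(vision.camera_params(n),(.4286,.284,.04)))
    cv2.imwrite(f"pics/{n}11.png",cv2.resize(im[v-40:v+40,u-50:u+50],None,fx=7,fy=7,interpolation=cv2.INTER_CUBIC))
E
```

```text
t 39.15 psi 99.45 turn rows -0.04 | after turn: dx 0.07 dy 0.05 dz -0.01 (units) dist 0.002 pos [0.4292 0.2826 0.0221] tilt [-0.0011 -0.0005] F [ 0.3  0.8 -0.9] gap 1.0 q6 0.25
```

View pics/side11.png

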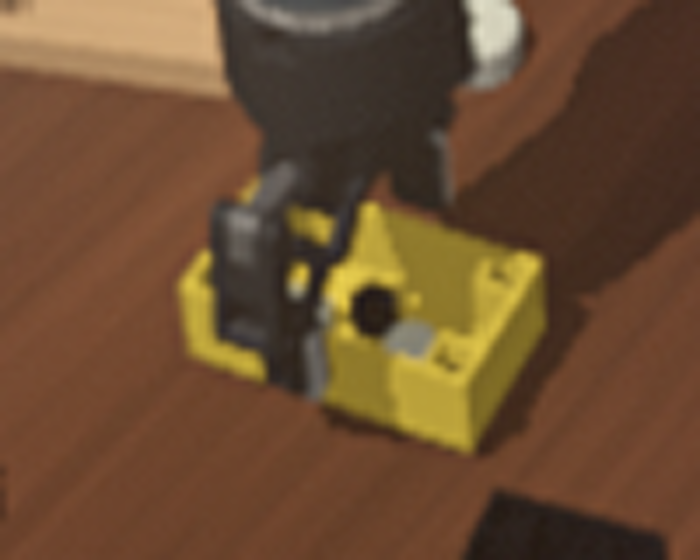

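```bash
python3 - <<'E'
from h import *
p=vision.camera_params('side'); u,v=map(int,proj(p,(.4286,.284,.04)))
f=lambda x,y,z: cast(p,[(x/7+u-50-.43,y/7+v-40-.43)],z)[0].round(4)
print('bottom',f(190,355,.01),f(475,450,.01)); print('rim',f(180,287,.046),f(470,385,.046),f(545,260,.046))
print('fingertip px', [ (np.array(proj(p,(*(np.array([.4292,.2826])+s*np.array([-.164,.986])*.0425),.03)))-[u-50,v-40])*7 for s in (1,-1)])
a=np.radians(9.6);U=np.array([np.cos(a),np.sin(a)]);V=np.array([-U[1],U[0]])
for s,t in((1,1),(-1,1),(-1,-1),(1,-1)): print('pred corner',(np.array([.4286,.284])+s*.055*U+t*.03*V).round(4))
E
```

```text
bottom [0.4769 0.3229] [0.3675 0.3023]
rim [0.4771 0.3224] [0.367  0.3029] [0.3775 0.2435]
fingertip px [array([301.96409206, 384.78027703]), array([414.30852725, 214.51248421])]
pred corner [0.4778 0.3228]
pred corner [0.3694 0.3044]
pred corner [0.3794 0.2452]
pred corner [0.4878 0.2636]
```

Finger pixels match the predicted position and the tray corners agree within 2 mm, so I close here.

Request:
jog_arm:
  plan:
    - [0.06,0.04,-0.03,-0.03,1]
    - [0,0,0,0,0.5]
    - [0,0,0,0,0]
    - [0,0,0,0,-1]
    - [0,0,0,0,-1]
    - [0,0,0,0,-1]
    - [0,0,0,0,-1]
    - [0,0,0,0,-1]

```text
time_s: 40.0
ee_pos: [0.4285, 0.2848, 0.0215]
orientation: [-0.132, 1.566, 0.133]
force: [-0.9, 1.3, 5.9]
finger_gap: 0.693
```

Request:
jog_arm:
  plan:
    - [-0.15,0,0,0,-1]
    - [-0.3,0,0,0,-1]
    - [-0.5,0,0,0,-1]
    - [-0.7,0,0,0,-1]
    - [-0.8,0,0,0,-1]
    - [-0.8,0,0,0,-1]
    - [-0.6,0,0,0,-1]
    - [-0.4,0,0,0,-1]
    - [-0.2,0,0,0,-1]
    - [0,0,0,0,-1]

```text
time_s: 41.0
ee_pos: [0.4284, 0.2845, 0.1546]
orientation: [-0.132, 1.566, 0.132]
force: [-0.4, -0.3, -2.7]
finger_gap: 0.691
```

```bash
 python3 plan.py blueT 0.16; python3 - <<'E'
from h import *
o=monitor.get_obs(); e=o['ee_pos']
for n in("side","top"):
    p=vision.camera_params(n); im=vision.read_camera(n); u,v=map(int,proj(p,e)); zt=e[2]+.0255;zb=zt-.036
    cv2.imwrite(f"pics/{n}12.png",cv2.resize(im[v-40:v+40,u-50:u+50],None,fx=7,fy=7,interpolation=cv2.INTER_CUBIC)); print(n,u,v)
E
```

```text
t 41.00 psi 99.64 turn rows 8.34 | after turn: dx -0.18 dy -8.25 dz 3.74 (units) dist 0.272 pos [0.4284 0.2845 0.1546] tilt [0.0006 0.0003] F [-0.4 -0.3 -2.7] gap 0.691 q6 0.25
side 203 224
top 138 195
```

View pics/side12.png

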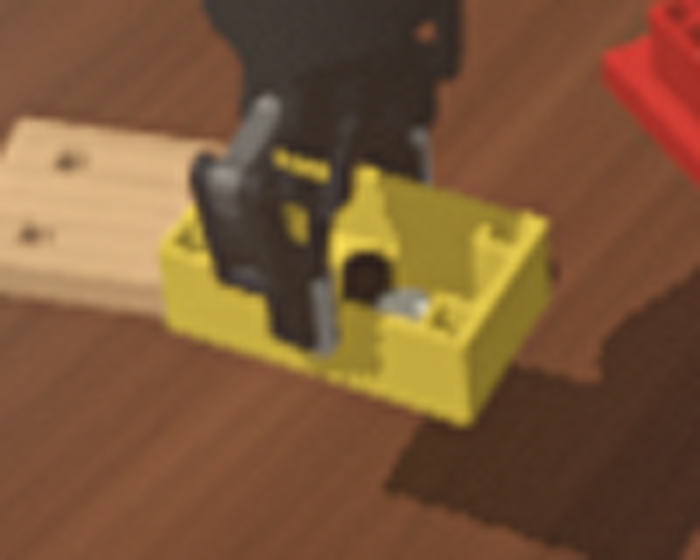

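```bash
python3 - <<'E'
from h import *
p=vision.camera_params('side'); u,v=203,224
f=lambda x,y,z: cast(p,[(x/7+u-50-.43,y/7+v-40-.43)],z)[0]
a=np.radians(9.64);U=np.array([np.cos(a),np.sin(a)]);V=np.array([-U[1],U[0]]); e=np.array([.4284,.2845])
for n,x,y,z,s,t in (('nl rim',162,253,.179,1,1),('nr rim',472,345,.179,-1,1),('fr rim',550,215,.179,-1,-1),('nl bot',170,330,.143,1,1),('nr bot',470,425,.143,-1,1)):
    c=f(x,y,z)-s*.055*U-t*.03*V-e; print(n,'centre-TCP along U %.1f V %.1f mm'%(c@U*1e3,c@V*1e3))
E
```

```text
nl rim centre-TCP along U -3.5 V 1.5 mm
nr rim centre-TCP along U -3.2 V -1.1 mm
fr rim centre-TCP along U -0.7 V -3.1 mm
nl bot centre-TCP along U -2.0 V 1.7 mm
nr bot centre-TCP along U -1.2 V 0.6 mm
```

```bash
cat > sock.py <<'E'
from h import *
import sys
def sock(n,im,x,y,w,z):
    p=vision.camera_params(n); g=im.min(2) if 0 else cv2.cvtColor(im,cv2.COLOR_BGR2HSV)[:,:,2]
    a=np.radians(w); u=np.array([np.cos(a),np.sin(a)]); v=np.array([-u[1],u[0]]); S=[]
    for sx in(1,-1):
        for sy in(1,-1):
            q=np.array([x,y])+sx*.046*u+sy*.021*v; px=np.array(proj(p,(*q,z)))
            i,j=np.round(px).astype(int); r=3; W=g[j-r:j+r+1,i-r:i+r+1].astype(float)
            d=np.clip(np.percentile(W,60)*.75-W,0,None); yy,xx=np.mgrid[j-r:j+r+1,i-r:i+r+1]
            if d.sum()<50: S.append([np.nan]*2); continue
            c=cast(p,[((d*xx).sum()/d.sum(),(d*yy).sum()/d.sum())],z)[0]-q; S.append([c@u*1e3,c@v*1e3])
    print(n,'socket errs (u,v mm)',np.round(S,1).tolist(),'mean',np.nanmean(S,0).round(1))
if __name__=='__main__':
    x,y,w,z=map(float,sys.argv[1:5])
    for n in('top','side'): 
        sock(n,cv2.imread(f'pics/{n}10.png') if len(sys.argv)>5 else vision.read_camera(n),x,y,w,z)
E
python3 sock.py .4320 .0126 156.3 .050 1;python3 sock.py .4250 -.2447 151.4 .050 1
python3 - <<'E'
import cv2;from h import *
im=cv2.imread('pics/top10.png'); cv2.imwrite('pics/c10.png',cv2.resize(im[160:240,210:390],None,fx=4,fy=4,interpolation=cv2.INTER_CUBIC))
E
```

```text
top socket errs (u,v mm) [[2.9, 0.3], [2.6, 0.5], [2.5, 0.4], [2.4, 0.5]] mean [2.6 0.4]
side socket errs (u,v mm) [[nan, nan], [nan, nan], [nan, nan], [nan, nan]] mean [nan nan]
top socket errs (u,v mm) [[1.6, 0.7], [2.0, 0.6], [1.4, 0.2], [1.5, 0.4]] mean [1.6 0.5]
side socket errs (u,v mm) [[nan, nan], [nan, nan], [nan, nan], [nan, nan]] mean [nan nan]sock.py:13: RuntimeWarning: Mean of empty slice
  print(n,'socket errs (u,v mm)',np.round(S,1).tolist(),'mean',np.nanmean(S,0).round(1))
sock.py:13: RuntimeWarning: Mean of empty slice
  print(n,'socket errs (u,v mm)',np.round(S,1).tolist(),'mean',np.nanmean(S,0).round(1))
```

View pics/c10.png

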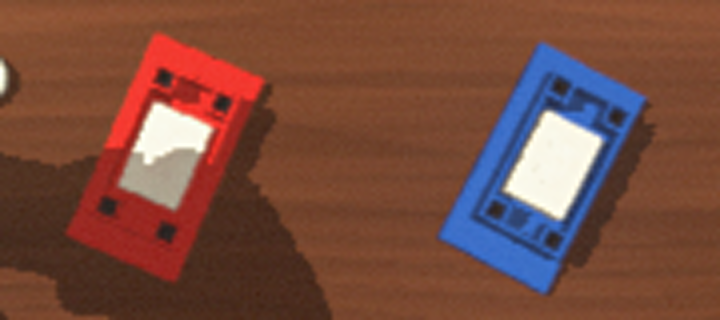

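```bash
python3 - <<'E'
from sock import *
im=cv2.imread('pics/top0.png')
for k,x,y,w,z in (('yellow vs TCP',.4285,.2848,9.64,.044),('blue vs graspTCP',.4317,.0126,156.3,.05),('red vs graspTCP',.425,-.2444,151.3,.05),('green',.6146,-.1939,162.2,.044)):
    print(k,end=' '); sock('top',im,x,y,w,z)
E
```

```text
yellow vs TCP top socket errs (u,v mm) [[-1.1, -1.3], [-1.4, -1.6], [-1.4, -1.0], [-1.3, -1.4]] mean [-1.3 -1.3]
blue vs graspTCP top socket errs (u,v mm) [[1.4, -0.0], [1.5, -0.3], [1.4, 0.1], [1.2, -0.3]] mean [ 1.4 -0.1]
red vs graspTCP top socket errs (u,v mm) [[2.7, 0.0], [3.0, -0.8], [2.3, -0.4], [2.4, -0.8]] mean [ 2.6 -0.5]
green top socket errs (u,v mm) [[1.7, -0.6], [1.8, -0.6], [2.1, -1.0], [1.9, -0.7]] mean [ 1.9 -0.7]
```

```bash
sed -i "s/'blueT':([^)]*)/'blueT':(.4308,.0131,156.3)/" plan.py; python3 plan.py blueT .0627
```

```text
t 41.10 psi 99.64 turn rows 8.34 | after turn: dx 3.03 dy -8.24 dz 3.72 (units) dist 0.271 pos [0.4279 0.2843 0.1535] tilt [-0.0011 -0.0005] F [-0.2 -0.2 -3.6] gap 0.69 q6 0.25
```

Request:
jog_arm:
  plan:
    - [0,0,0,0.4,-1]
    - [0,0,0,0.8,-1]
    - [0,0,0,1,-1]
    - [0,0,0,1,-1]
    - [0,0,0,1,-1]
    - [0,0,0,1,-1]
    - [0,0,0,1,-1]
    - [0,0,0,1,-1]
    - [0,0,0,0.8,-1]
    - [0,0,0,0.34,-1]

```text
time_s: 42.1
ee_pos: [0.428, 0.2843, 0.1535]
orientation: [0.326, 1.547, -0.328]
force: [0.0, 0.1, -2.5]
finger_gap: 0.688
```

Request:
jog_arm:
  plan:
    - [0,-0.3,0.1,0,-1]
    - [0,-0.5,0.2,0,-1]
    - [0,-0.7,0.3,0,-1]
    - [0,-0.8,0.4,0,-1]
    - [0,-0.8,0.4,0,-1]
    - [0,-0.8,0.4,0,-1]
    - [0,-0.8,0.4,0,-1]
    - [0,-0.8,0.4,0,-1]
    - [0,-0.8,0.4,0,-1]
    - [0,-0.7,0.3,0,-1]

```text
time_s: 43.1
ee_pos: [0.4338, 0.0501, 0.1542]
orientation: [0.325, 1.546, -0.325]
force: [-0.4, 0.5, -2.4]
finger_gap: 0.689
```

Request:
jog_arm:
  plan:
    - [0,-0.5,0.1,0,-1]
    - [0,-0.3,0,0,-1]
    - [0,-0.1,0,0,-1]
    - [0,0,0,0,-1]
    - [0,0,0,0,-1]

```text
time_s: 43.6
ee_pos: [0.4263, 0.0267, 0.1543]
orientation: [0.324, 1.546, -0.324]
force: [0.2, -0.2, -2.9]
finger_gap: 0.69
```

```bash
python3 plan.py blueT .0627
```

```text
t 43.60 psi 66.31 turn rows 0.00 | after turn: dx 3.05 dy -0.36 dz 0.32 (units) dist 0.014 pos [0.4263 0.0267 0.1543] tilt [0.0002 0.0001] F [ 0.2 -0.2 -2.9] gap 0.69 q6 0.28
```

Request:
jog_arm:
  plan:
    - [0,-0.2,0.2,0,-1]
    - [0.2,-0.16,0.12,0,-1]
    - [0.4,0,0,0,-1]
    - [0.6,0,0,0,-1]
    - [0.6,0,0,0,-1]
    - [0.4,0,0,0,-1]
    - [0.2,0,0,0,-1]
    - [0,0,0,0,-1]
    - [0,0,0,0,-1]

```text
time_s: 44.5
ee_pos: [0.4311, 0.0125, 0.0824]
orientation: [0.325, 1.546, -0.325]
force: [0.6, 0.0, -2.6]
finger_gap: 0.691
```

```bash
python3 plan.py blueT .0627;python3 - <<'E'
from h import *
for n in("side","top"):
    im=vision.read_camera(n); u,v=map(int,proj(vision.camera_params(n),(.4308,.0131,.06)))
    cv2.imwrite(f"pics/{n}13.png",cv2.resize(im[v-40:v+40,u-50:u+50],None,fx=7,fy=7,interpolation=cv2.INTER_CUBIC))
E
```

```text
t 44.50 psi 66.29 turn rows -0.00 | after turn: dx 0.66 dy 0.01 dz -0.02 (units) dist 0.001 pos [0.4311 0.0125 0.0824] tilt [ 0.0002 -0.0001] F [ 0.6  0.  -2.6] gap 0.691 q6 0.25
```

View pics/side13.png

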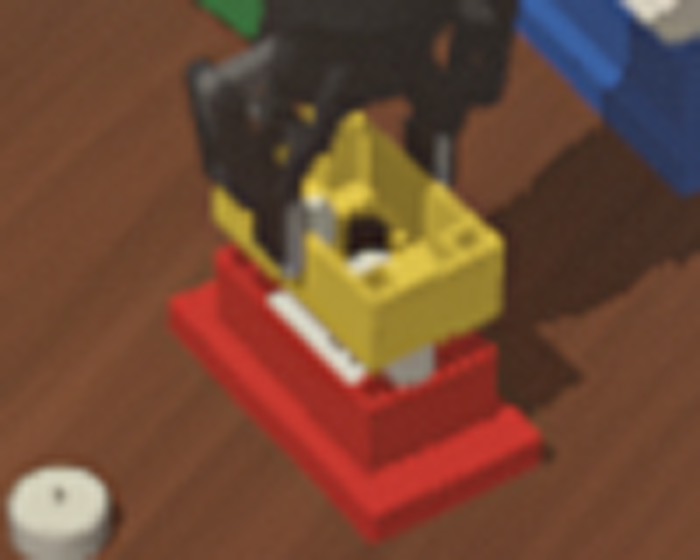

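Yellow hovers in line with red: near corners at crop x=372 on both, right corners at 500 and 497. Lowering.

Request:
jog_arm:
  plan:
    - [0.12,0.01,-0.01,0,-1]
    - [0.12,0,0,0,-1]
    - [0.12,0,0,0,-1]
    - [0.1,0,0,0,-1]
    - [0,0,0,0,-1]

```text
time_s: 45.1
ee_pos: [0.4303, 0.0131, 0.0679]
orientation: [0.325, 1.547, -0.325]
force: [-0.4, -0.1, -2.2]
finger_gap: 0.692
```

Request:
jog_arm:
  plan:
    - [0.08,0,0,0,-1]
    - [0.06,0,0,0,-1]
    - [0.03,0,0,0,-1]
    - [0,0,0,0,-1]

```text
time_s: 45.5
ee_pos: [0.4306, 0.0131, 0.0637]
orientation: [0.325, 1.546, -0.325]
force: [-2.4, -0.1, 3.7]
finger_gap: 0.69
```

Request:
jog_arm:
  plan:
    - [0.02,0,0,0,-1]
    - [0.02,0,0,0,-1]
    - [0,0,0,0,-1]

```text
time_s: 45.8
ee_pos: [0.4306, 0.013, 0.0636]
orientation: [0.324, 1.545, -0.325]
force: [-9.1, 1.0, 23.4]
finger_gap: 0.693
```

Request:
jog_arm:
  plan:
    - [0,0,0,0,0.6]
    - [0,0,0,0,1]
    - [0,0,0,0,1]
    - [0,0,0,0,1]
    - [-0.5,0,0,0,1]
    - [-1,0,0,0,1]
    - [-1,0,0,-0.5,1]
    - [-0.5,0,0,-0.5,1]
    - [0,0,0,-0.47,1]
    - [0,0,0,0,1]

```text
time_s: 46.8
ee_pos: [0.4308, 0.013, 0.1524]
orientation: [0.244, 1.556, -0.244]
force: [-0.6, -0.1, -0.8]
finger_gap: 0.996
```

```bash
 sed -i "s/'green':([^)]*)/'green':(.613,-.193,162.2)/" plan.py; python3 plan.py green 0.0205;python3 - <<'E'
from h import *
for n in("side",):
    im=vision.read_camera(n); u,v=map(int,proj(vision.camera_params(n),(.4308,.0131,.06)))
    cv2.imwrite(f"pics/{n}14.png",cv2.resize(im[v-60:v+40,u-50:u+50],None,fx=6,fy=6,interpolation=cv2.INTER_CUBIC))
E
```

```text
t 46.80 psi 72.19 turn rows -0.00 | after turn: dx 4.40 dy -4.68 dz 7.88 (units) dist 0.275 pos [0.4308 0.013  0.1524] tilt [ 0.0008 -0.0001] F [-0.6 -0.1 -0.8] gap 0.996 q6 0.15
```

View pics/side14.png

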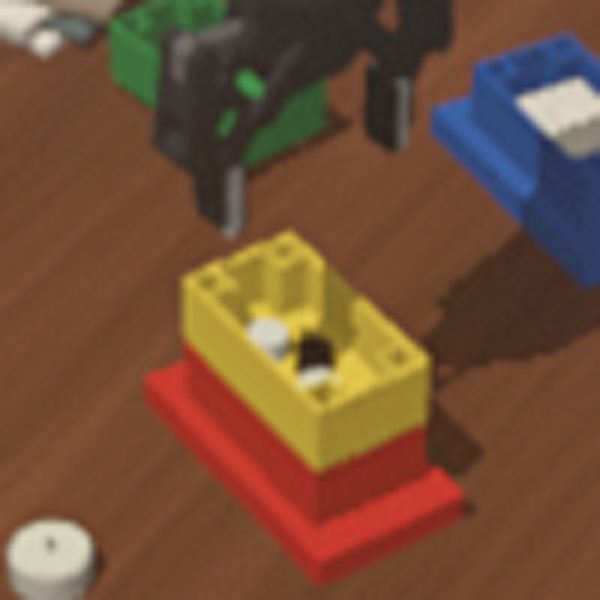

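Yellow is stacked flush on red with three counters inside. On to green.

Request:
jog_arm:
  plan:
    - [0,-0.3,0.5,0,1]
    - [0,-0.5,0.9,0,1]
    - [0,-0.5,0.9,0,1]
    - [0,-0.5,0.9,0,1]
    - [0,-0.5,0.9,0,1]
    - [0,-0.5,0.9,0,1]
    - [0,-0.5,0.9,0,1]
    - [0,-0.5,0.9,0,1]
    - [0,-0.4,0.5,0,1]
    - [0,-0.2,0.3,0,1]

```text
time_s: 47.85
ee_pos: [0.608, -0.1847, 0.1506]
orientation: [0.246, 1.558, -0.246]
force: [-0.4, 0.1, 0.1]
finger_gap: 0.997
```

Request:
jog_arm:
  plan:
    - [0,0,0,0,1]
    - [0,0,0,0,1]

```text
time_s: 48.05
ee_pos: [0.6068, -0.1822, 0.1516]
orientation: [0.245, 1.558, -0.244]
force: [-0.2, -0.6, -0.1]
finger_gap: 0.998
```

```bash
python3 plan.py green 0.0205;python3 - <<'E'
from h import *
for n in("side",'top'):
    im=vision.read_camera(n); cv2.imwrite(f"pics/{n}15.png",im); p=vision.camera_params(n);u,v=map(int,proj(p,(.613,-.193,.05)))
    cv2.imwrite(f"pics/{n}15c.png",cv2.resize(im[v-40:v+40,u-50:u+50],None,fx=7,fy=7,interpolation=cv2.INTER_CUBIC))
    print(n,u,v)
E
```

```text
t 48.05 psi 72.14 turn rows -0.01 | after turn: dx 4.37 dy -0.28 dz 0.31 (units) dist 0.012 pos [ 0.6068 -0.1822  0.1516] tilt [-0.0011  0.0006] F [-0.2 -0.6 -0.1] gap 0.998 q6 -0.11
side 250 135
top 327 129
```

View pics/side15c.png

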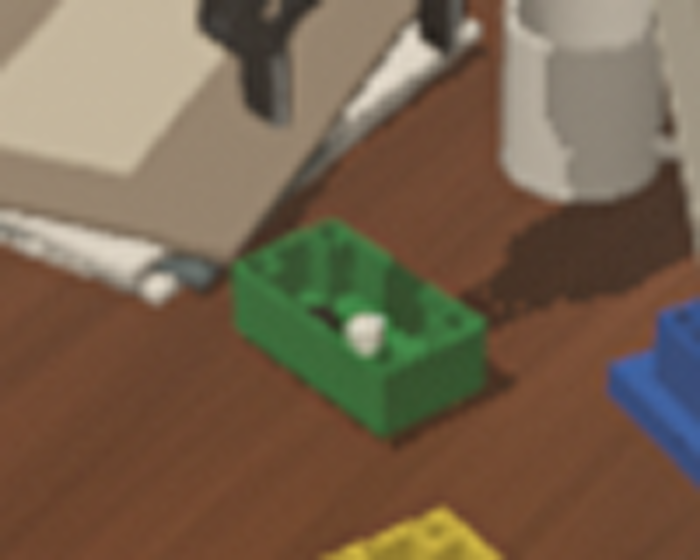

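Request:
jog_arm:
  plan:
    - [0.3,-0.15,0.15,0,1]
    - [0.8,-0.13,0.15,0,1]
    - [0.9,0,0,0,1]
    - [0.9,0,0,0,1]
    - [0.8,0,0,0,1]
    - [0.4,0,0,0,1]
    - [0.1,0,0,0,1]
    - [0,0,0,0,1]

```text
time_s: 48.95
ee_pos: [0.6134, -0.1932, 0.0263]
orientation: [0.244, 1.557, -0.244]
force: [0.8, 0.4, 0.3]
finger_gap: 0.998
```

```bash
python3 plan.py green 0.0205;python3 - <<'E'
from h import *
for n in("side",):
    im=vision.read_camera(n);  p=vision.camera_params(n);u,v=map(int,proj(p,(.613,-.193,.05)))
    cv2.imwrite(f"pics/{n}16.png",cv2.resize(im[v-40:v+40,u-50:u+50],None,fx=7,fy=7,interpolation=cv2.INTER_CUBIC))
    e=monitor.get_obs()['ee_pos'][:2]
    print(n,[((np.array(proj(p,(*(e+s*np.array([.307,.952])*.0425),.03)))-[u-50,v-40])*7).round() for s in (1,-1)])
E
```

```text
t 48.95 psi 72.18 turn rows -0.01 | after turn: dx 0.19 dy 0.00 dz -0.01 (units) dist 0.000 pos [ 0.6134 -0.1932  0.0263] tilt [ 0.0001 -0.0001] F [0.8 0.4 0.3] gap 0.998 q6 -0.12
side [array([283., 352.]), array([427., 283.])]
```

View pics/side16.png

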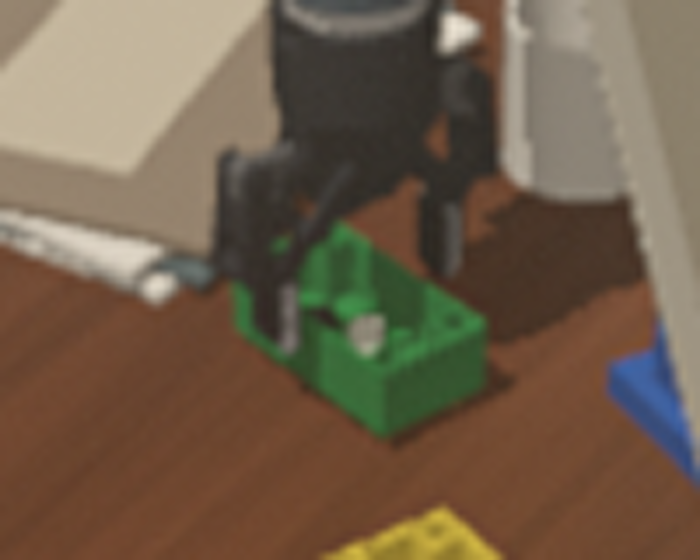

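The jaws straddle green's middle, with both fingers clear of its walls. Down 6 mm, close and lift.

Request:
jog_arm:
  plan:
    - [0.17,0,0,0,1]
    - [0,0,0,0,0.5]
    - [0,0,0,0,0]
    - [0,0,0,0,-1]
    - [0,0,0,0,-1]
    - [0,0,0,0,-1]
    - [0,0,0,0,-1]
    - [0,0,0,0,-1]

```text
time_s: 49.8
ee_pos: [0.6135, -0.1934, 0.0217]
orientation: [0.244, 1.556, -0.245]
force: [-1.2, -0.4, 6.0]
finger_gap: 0.691
```

```bash
python3 plan.py green 0.0205; python3 - <<'E'
from sock import *
o=monitor.get_obs()['ee_pos']
sock('top',cv2.imread('pics/top0.png'),o[0],o[1],162.2,.044)
E
```

```text
t 49.80 psi 72.16 turn rows -0.01 | after turn: dx 0.04 dy 0.01 dz -0.02 (units) dist 0.001 pos [ 0.6135 -0.1934  0.0217] tilt [ 0.001  -0.0007] F [-1.2 -0.4  6. ] gap 0.691 q6 -0.12
top socket errs (u,v mm) [[0.6, -0.5], [1.4, -0.7], [0.9, -0.8], [0.8, -0.5]] mean [ 0.9 -0.6]
```

Request:
jog_arm:
  plan:
    - [-0.15,0,0,0,-1]
    - [-0.3,0,0,0,-1]
    - [-0.5,0,0,0,-1]
    - [-0.7,0,0,0,-1]
    - [-0.8,0,0,0,-1]
    - [-0.8,0,0,0.3,-1]
    - [-0.6,0,0,0.6,-1]
    - [-0.4,0,0,0.8,-1]
    - [-0.2,0,0,0.6,-1]
    - [0,0,0,0.4,-1]

```text
time_s: 50.8
ee_pos: [0.6135, -0.1932, 0.1558]
orientation: [0.393, 1.533, -0.393]
force: [0.6, -0.2, -3.8]
finger_gap: 0.692
```

```bash
 sed -i "s/'redT':([^)]*)/'redT':(.4244,-.2444,151.4)/" plan.py; python3 plan.py redT 0.0637
```

```text
t 50.80 psi 61.28 turn rows -0.03 | after turn: dx 3.07 dy -4.51 dz -4.72 (units) dist 0.196 pos [ 0.6135 -0.1932  0.1558] tilt [ 0.0014 -0.0005] F [ 0.6 -0.2 -3.8] gap 0.692 q6 0.07
```

Request:
jog_arm:
  plan:
    - [0,-0.2,-0.2,-0.03,-1]
    - [0,-0.4,-0.4,0,-1]
    - [0,-0.6,-0.6,0,-1]
    - [0,-0.7,-0.7,0,-1]
    - [0,-0.7,-0.7,0,-1]
    - [0,-0.6,-0.7,0,-1]
    - [0,-0.5,-0.6,0,-1]
    - [0,-0.4,-0.4,0,-1]
    - [0,-0.2,-0.2,0,-1]
    - [0,-0.1,-0.1,0,-1]

```text
time_s: 51.8
ee_pos: [0.4284, -0.2436, 0.1545]
orientation: [0.39, 1.535, -0.39]
force: [-0.7, 0.7, -2.1]
finger_gap: 0.692
```

Request:
jog_arm:
  plan:
    - [0,0,0,0,-1]
    - [0,0,0,0,-1]

```text
time_s: 52.0
ee_pos: [0.4295, -0.2433, 0.1544]
orientation: [0.39, 1.535, -0.39]
force: [0.5, 0.3, -3.9]
finger_gap: 0.69
```

```bash
python3 plan.py redT 0.0637
```

```text
t 52.00 psi 61.50 turn rows 0.03 | after turn: dx 3.02 dy -0.11 dz -0.13 (units) dist 0.005 pos [ 0.4295 -0.2433  0.1544] tilt [0.0003 0.    ] F [ 0.5  0.3 -3.9] gap 0.69 q6 -0.19
```

Request:
jog_arm:
  plan:
    - [0.2,-0.11,-0.13,0.03,-1]
    - [0.4,0,0,0,-1]
    - [0.6,0,0,0,-1]
    - [0.6,0,0,0,-1]
    - [0.4,0,0,0,-1]
    - [0.2,0,0,0,-1]
    - [0,0,0,0,-1]
    - [0,0,0,0,-1]

```text
time_s: 52.8
ee_pos: [0.4242, -0.2444, 0.0827]
orientation: [0.392, 1.535, -0.392]
force: [0.6, -0.7, -3.3]
finger_gap: 0.688
```

```bash
python3 plan.py redT .0637;python3 - <<'E'
from h import *
for n in("side","top"):
    im=vision.read_camera(n); u,v=map(int,proj(vision.camera_params(n),(.425,-.244,.06)))
    cv2.imwrite(f"pics/{n}17.png",cv2.resize(im[v-40:v+40,u-50:u+50],None,fx=7,fy=7,interpolation=cv2.INTER_CUBIC))
E
```

```text
t 52.80 psi 61.37 turn rows -0.01 | after turn: dx 0.63 dy 0.00 dz 0.01 (units) dist 0.000 pos [ 0.4242 -0.2444  0.0827] tilt [ 0.0002 -0.0002] F [ 0.6 -0.7 -3.3] gap 0.688 q6 -0.19
```

View pics/side17.png

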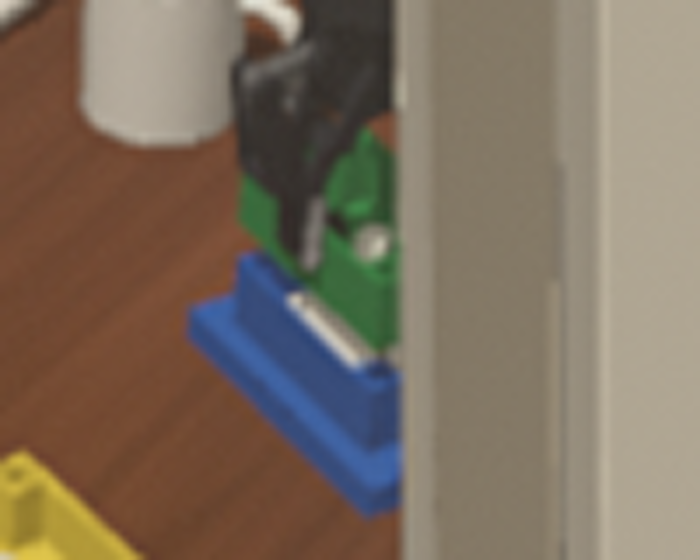

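View pics/top17.png

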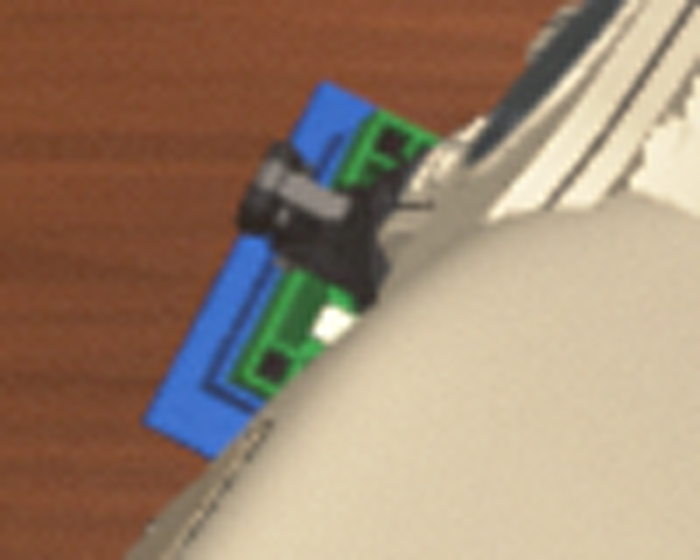

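Green's left corner is at crop x=240 and blue's at 238, so they line up. Lowering.

Request:
jog_arm:
  plan:
    - [0.12,0,0,0,-1]
    - [0.12,0,0,0,-1]
    - [0.12,0,0,0,-1]
    - [0.1,0,0,0,-1]
    - [0,0,0,0,-1]

```text
time_s: 53.4
ee_pos: [0.4237, -0.2441, 0.0682]
orientation: [0.392, 1.536, -0.392]
force: [-0.4, 0.2, -3.7]
finger_gap: 0.69
```

Request:
jog_arm:
  plan:
    - [0.07,0,0,0,-1]
    - [0.05,0,0,0,-1]
    - [0.03,0,0,0,-1]
    - [0,0,0,0,-1]

```text
time_s: 53.8
ee_pos: [0.4239, -0.2443, 0.0641]
orientation: [0.392, 1.535, -0.392]
force: [0.1, -0.1, -2.3]
finger_gap: 0.692
```

Request:
jog_arm:
  plan:
    - [0.03,0,0,0,-1]
    - [0.03,0,0,0,-1]
    - [0,0,0,0,-1]

```text
time_s: 54.1
ee_pos: [0.424, -0.2444, 0.0637]
orientation: [0.391, 1.534, -0.392]
force: [-4.7, 3.9, 14.6]
finger_gap: 0.69
```

Contact at 0.0637, the expected height (0.042 + 0.0217). Releasing and withdrawing.

Request:
jog_arm:
  plan:
    - [0,0,0,0,0.6]
    - [0,0,0,0,1]
    - [0,0,0,0,1]
    - [0,0,0,0,1]
    - [-0.5,0,0,0,1]
    - [-1,0,0,0,1]
    - [-1,0,0,0,1]
    - [-1,0,0,0,1]
    - [-0.5,0,0,0,1]
    - [0,0,0,0,1]

```text
time_s: 55.1
ee_pos: [0.4247, -0.245, 0.1843]
orientation: [0.39, 1.532, -0.393]
force: [-0.1, -0.5, -0.2]
finger_gap: 0.999
```

Request:
jog_arm:
  plan:
    - [0,-0.5,-0.2,0,1]
    - [0,-0.9,-0.3,0,1]
    - [0,-0.9,-0.3,0,1]
    - [0,-0.9,-0.3,0,1]
    - [0,-0.9,-0.3,0,1]
    - [0,-0.9,-0.3,0,1]
    - [0,-0.7,-0.2,0,1]
    - [0,-0.4,-0.1,0,1]
    - [0,0,0,0,1]
    - [0,0,0,0,1]

```text
time_s: 56.1
ee_pos: [0.2837, -0.3757, 0.1818]
orientation: [0.393, 1.535, -0.391]
force: [0.1, -0.5, 0.9]
finger_gap: 1.001
```

```bash
python3 - <<'E'
from h import *
for n in("side","top"):
    im=vision.read_camera(n); cv2.imwrite(f"pics/{n}18.png",im); p=vision.camera_params(n)
    cs=[]
    for q in((.425,-.244,.06),(.431,.013,.06)):
        u,v=map(int,proj(p,q)); cs.append(im[v-40:v+40,u-40:u+40])
    cv2.imwrite(f"pics/{n}18c.png",cv2.resize(np.hstack(cs),None,fx=5,fy=5,interpolation=cv2.INTER_CUBIC))
    if n=='top':
        print([cv2.minAreaRect(b)[0] for b in blobs(mask(im,'green'))+blobs(mask(im,'yellow'))])
        a=cv2.imread('pics/top0.png'); 
        for k,(x,y) in {'mug':(408,128),'remote':(85,150),'tea':(205,180)}.items(): print(k,cv2.absdiff(a,im)[y-22:y+22,x-25:x+25].mean())
E
```

```text
[(351.04974365234375, 199.86587524414062), (250.8803253173828, 197.41639709472656)]
mug 2.5934848484848483
remote 2.4442424242424243
tea 2.3296969696969696
```

View pics/side18c.png

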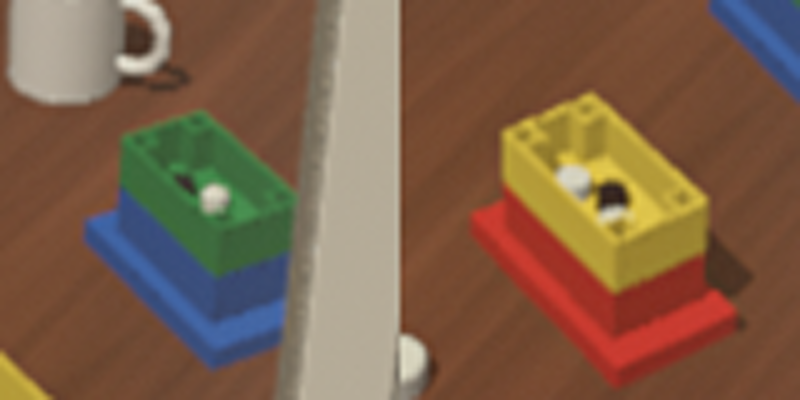

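View pics/top18.png

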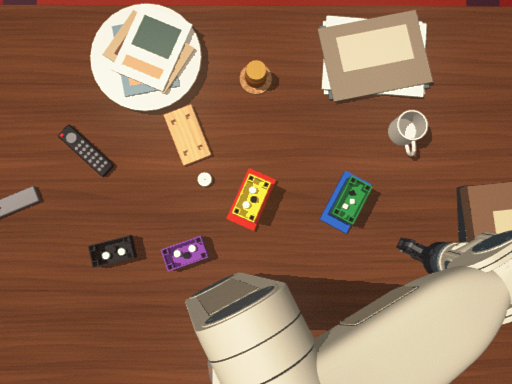

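Both stacks are flush: yellow on red at (251,197), green on blue at (351,200) in the top view. The contents are in place, the gripper is clear, and the mug, remote and tea-light areas match the first picture. Handing in.

```bash
python3 -c "
from bench import robot
print(robot.hand_in())"
```

```text
the job is handed in; nothing more can be done
None
```

The job is done and handed in after about 56 s of robot time, well under the 136 s limit. The hand-in gives no verdict.

**What I did:** I parked the blue tray on the plain board, moved red onto the red board, then moved blue onto the blue board. With both home, I stacked yellow on red and green on blue, released everything and drew the arm clear.

**Last checks:**
- **Seating:** each tray touched down within about 0.2 mm of the height its grasp predicted, except the parking on the plain board, which has no such check. The highest wrist force I saw was about 25 N, well under the 120 N limit.
- **Stacks:** the final pictures show both stacks flush and level. In the green–blue stack, the side view was partly hidden by the arm, so its right end was seen only from the top.
- **Contents:** the yellow tray shows its three counters. The dice in the green tray are in view, but I did not count all three after stacking. The card decks were inside red and blue when last seen, before they were covered.
- **Things to leave alone:** the mug, remote and tea light areas match the first picture to within image noise.

**Disagreements:**
- **Board positions:** some contour readings from the side view were wrong where shadow or the arm covered a board or tray, so I rejected them. I used the top-view sockets and the grasp positions instead.
- **Camera against grasp:** these differed by up to about 2.6 mm along the trays. I corrected for that before stacking.

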